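# Tighten the joint stand's clamp nut with the click wrench

## Task

Fit the click wrench over the square clamp nut of the joint stand, without forcing it, until it lies flat on the plate; then push the green grip clockwise until the handle clearly breaks over at its hinge. Stop there, well before the fold reaches its stop; then let the handle spring straight, leave the wrench sitting on the nut, and do not disturb the other things on the desk.

Things in the scene. Friction and masses are not known exactly. Their poses are not given: they have to be found in the camera images.
- wrench: The click wrench, lying on its flat underside, about 0.6 kg. Head: steel square ring, 57 x 57 mm outside, 34 mm high, with a square opening 35.2 mm wide right through it (four alike positions on a nut). A neck (neck), then a handle with a green grip (grip). Origin: centre of the opening at the level of the underside; +x runs along neck and handle, z up.
- neck (a point): Place to lift the wrench by: on its steel neck, 48 mm from the opening's centre, 24 mm above the underside. The neck is 24 mm wide (along y), straight-sided, as high as the head (34 mm), and runs along x from 29 to 73 mm from the opening's centre; the wrench balances close to it. Axes as wrench.
- handle (a joint): Fold of the break-over hinge, vertical axis 66 mm from the opening's centre. 0 = handle straight; grows as the handle folds clockwise (from above) to a stop at 0.36 rad. It stays at 0 until pushed clockwise with about 8 N at grip, the head being held by the nut; then it breaks over: the resistance falls (about 6 N at 0.17 rad). Let go, it springs straight.
- grip (a point): Where to push the handle: point in the middle of the green grip, 200 mm from the opening's centre, 18 mm above the wrench's underside. The grip is 24 mm wide and 24 mm high, centred on this point, and runs 42 mm inward and 58 mm outward from it. x outward along the handle, z up. The handle's end is 266 mm from the opening's centre.
- clamp_nut (a point): Brass square nut on the plate of the joint stand. Point: centre of its underside, level with the plate's top; x, y square to its flats, z up. 32 mm square, 24 mm tall, the top 6 mm tapering to 25 mm square; a 16 mm stud end stands 6 mm higher. Clockwise from above tightens it. Snug at first, it stiffens as it turns: 0.15 to 0.5 rad more to the click, not known before. It stays where left.
- stand: Joint stand, fixed: aluminium-profile frame, plate on top (upper face 42 mm above the table, flat 65 mm round the nut), white joint module on it, 84 mm across, top 106 mm above the table, 150 mm from the nut along y. Origin: on the table under the nut. The fitted wrench has room to swing when its handle starts ahead and to the robot's right (about 45 degrees right of ahead, give or take 30: one of four positions).
- spanner: Bystander: plain flat steel spanner, 170 mm long, 8 mm thick. Origin: centre of its underside.
- screwdriver: Bystander: screwdriver with orange handle, 200 mm long, 26 mm thick. Origin: centre of its underside.
- mouse: Bystander: black computer mouse, 100 x 58 x 31 mm. Origin: centre of its underside.
- tray: Bystander: grey open parts tray, 110 x 150 x 30 mm, with one divider. Origin: centre of its underside.
- spare_nut: Bystander: loose spare brass square nut, 32 x 32 x 20 mm, in the tray; not the one to tighten. Origin: centre of its underside.
- servo: Bystander: small black servo motor, 55 x 21 x 43 mm. Origin: centre of its underside.
- mug: Bystander: white mug, 80 mm across, 95 mm high. Origin: centre of its underside.
- tape: Bystander: blue tape ring, 90 mm across, 24 mm high. Origin: centre of its underside.

How it is judged:
By the outcome, as a careful person would: the job done as asked, in the order asked, and still so for the second after the job is handed in, with the robot touching nothing.
It also fails if it takes over 72 s, if anything falls off the work surface, if the arm or the gripper's body presses on something with over 40 N, if the wrist force passes 120 N, or if a joint passes its speed limit or range.

## Robot

A 6-joint arm with a two-finger parallel gripper is mounted at the origin on the work surface. World frame = base frame: x ahead of the robot, y to its left, z up, the work surface at z = 0. Lengths are in m, angles in rad, forces in N, time in s.
With the tool pointing down it reaches from about 0.375 to 0.9 m from the base axis. Payload 3.1 kg.
Tool frame: the origin (TCP) lies between the finger pads; the fingertips stand 25 mm ahead of it and the grasp point (between the pads) lies 6 mm ahead of it; x points along the fingers, y is the direction in which the jaws open and shut, and the axes are right-handed (so a half turn about x gives the same grasp; the last joint's range is limited). The gripper opens to 85 mm and grips with 20 to 120 N. Pads are 22 mm wide; open, the fingers measure 114 mm over their backs; the gripper's body (76 mm by 85 mm) begins 54 mm behind the grasp point. The pads swing forward as they close: fully open they stand 13 mm farther back than shut.
Start: joints at [-1.429, 0.527, 1.433, -0, 1.181, -0.178], TCP at [0.197, -0.593, 0.256] pointing down, gripper open.
Joint ranges: [-3.08, 3.08], [-0.75, 2.2], [0.22, 2.44], [-1.43, 4.57], [0, 2.65], [-2.85, 2.85]. Speed limits (rad/s): [2.79, 2.79, 3.14, 3.14, 3.14, 3.14].

## Interface

Orientations are given as a unit quaternion [x, y, z, w].
In Python, from station import manip, viewer, workorder gives the robot as it stands.
- The arm moves only by the shell command python3 -m crank 'ROWS' [FORCE]. ROWS is JSON, one flat list of numbers, 5 for each row, row after row: the opening, from 0 (shut) to 1 (fully open), then the shift along the world's x, y, z in mm, then the turn about the world's z in rad. A call has 1 to 10 rows; each row is the pose to reach, as a shift and turn from the pose commanded when the call began; what a row does not reach only later rows make up. A row lasts 1/8 s, in which the tool goes at most 62.5 mm and 10.7 degrees, less where a joint would pass 70% of its speed; a pose out of reach is approached as far as the arm can. A call with a gripper value outside its range is refused whole. The fingers move at their own pace and stop on an object; FORCE is the grip in N (left out, the last holds). Time passes only in rows, so rows that repeat a pose let the fingers close. It gives the time, the measured TCP pose, the force and the opening at its end, in the units of the state.
- manip.sense(): the state, without advancing time (a new reading comes with each control period).
- viewer.snapshot(name): name is "side" or "top" or "wrist"; returns a dict with "img" (480x640x3 uint8, red, green, blue), "range_z" (480x640 float32, m along the optical axis (not along the pixel's ray), 0 where there is no reading), "fx", "fy", "cx", "cy" (pixels), "k1" (the pictures are not rectified: a ray, as slopes to the right and down, at radius r is drawn at 1 + k1 r^2 times it, then the intrinsics apply), "origin" and "attitude" of the camera in the world. Camera axes: x right, y down, z forward; pixel columns grow to the right and rows downward; lengths in m; the calibration is good to about 2 mm. A picture is of the moment at which its call begins.
- workorder.sign_off(): hands the job in, once; it reports no verdict.
The state is a dict: "t": time; "q": joint angles; "qd": joint speeds; "tau": joint torques, N m; "tcp_pos": TCP position; "tool_rot": TCP orientation; "force": force on the tool from outside, world axes, zero at the start; "ft_torque": the same for the moment, N m; "finger_gap": opening from 0.0 (shut) to 1.0 (fully open).
Only numpy, scipy, OpenCV 4.12 (cv2) and the standard library are available. Lean on these libraries where they do the work, as an engineer would, in place of code of your own. Each camera call takes 0.05 s, during which the arm holds its last target.

## Working session

There is one attempt and no reset: what is moved stays moved. The work goes in short steps, Python scripts to look and compute and a shell command to move; the robot and the scene stay as the last step left them, time stands still between calls to the robot, and variables do not carry over. Pictures are saved under pics/ and viewed, and the job is handed in when it is done.

```bash
ls -la; mkdir -p pics; cat > h.py <<'E'
import numpy as np, cv2
from station import manip, viewer, workorder
E
python3 - <<'E'
from h import *
s=manip.sense(); print({k:np.round(v,3).tolist() for k,v in s.items()})
for n in ["side","top","wrist"]:
    d=viewer.snapshot(n); np.savez(f"{n}0.npz",**d)
    cv2.imwrite(f"pics/{n}0.png",d["img"][:,:,::-1])
    print(n,{k:np.round(d[k],4).tolist() for k in d if k not in("img","range_z")})
E
```

```text
total 12
drwxr-xr-x  3 agent agent 4096 Dec  7 13:31 .
drwxr-xr-x 23 root  root  4096 Dec  7 13:31 ..
drwxr-xr-x  2 agent agent 4096 Dec  7 13:31 pics
{'t': 0.0, 'q': [-1.429, 0.528, 1.434, -0.0, 1.181, -0.178], 'qd': [-0.001, -0.001, 0.001, -0.0, 0.0, -0.001], 'tau': [0.0, -44.235, -17.802, -0.0, 0.008, 0.0], 'tcp_pos': [0.196, -0.593, 0.255], 'tool_rot': [0.698, 0.113, -0.698, 0.112], 'force': [0.41, -0.393, 0.989], 'ft_torque': [-0.028, -0.023, -0.01], 'finger_gap': 1.002}
side {'fx': 603.143, 'fy': 603.143, 'cx': 327.3458, 'cy': 226.039, 'k1': -0.1864, 'origin': [0.2099, -1.12, 0.8827], 'attitude': [0.8788, -0.1167, 0.0612, -0.4587]}
top {'fx': 473.3552, 'fy': 473.3552, 'cx': 323.1788, 'cy': 242.2093, 'k1': -0.1139, 'origin': [0.2685, -0.0177, 1.2853], 'attitude': [0.747, -0.6564, 0.0682, -0.0804]}
wrist {'fx': 397.9812, 'fy': 397.9812, 'cx': 318.8258, 'cy': 240.6418, 'k1': -0.0645, 'origin': [0.2751, -0.5669, 0.3722], 'attitude': [0.8002, -0.5776, -0.0948, 0.1306]}
```

View pics/top0.png

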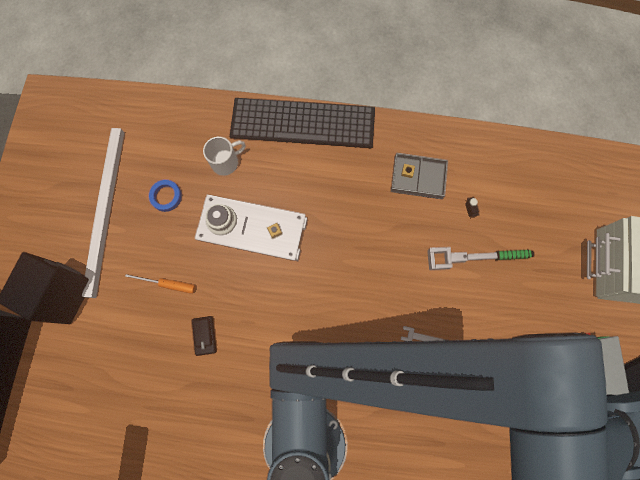

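View pics/side0.png

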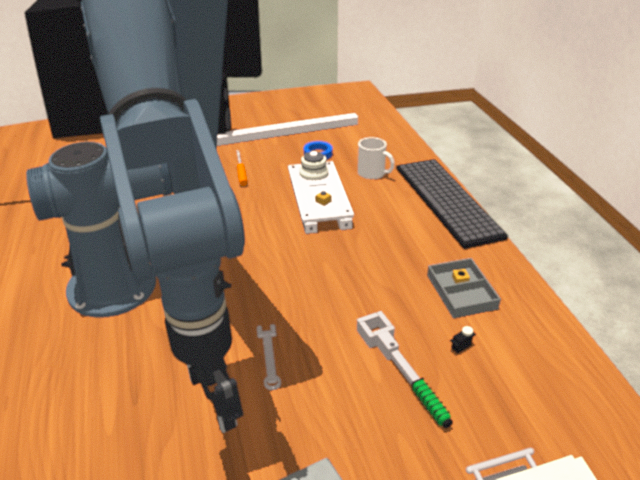

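View pics/wrist0.png

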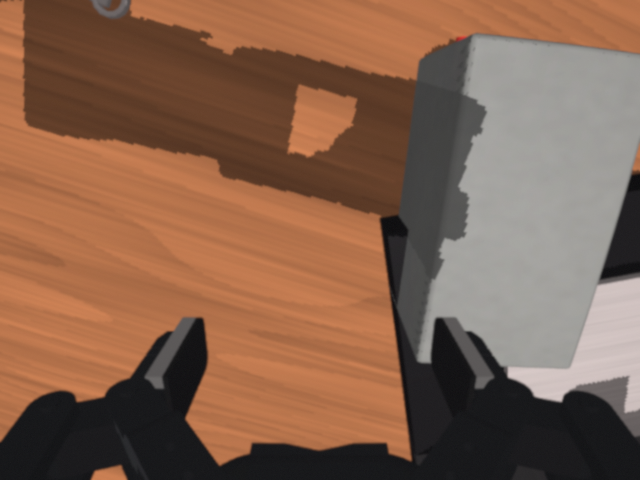

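The top view shows the wrench head at about (440,258) and its grip at about (515,254). The clamp nut is at (275,230) on the white plate, the module at (218,217), and the tray with the spare nut at (420,176). The side view shows the nut at (323,198) and the wrench head at (376,326). The wrist view shows only table and a grey box. Next I'll measure these from the two views.

```bash
cat > h.py <<'E'
import numpy as np, cv2
from scipy.spatial.transform import Rotation as R
from station import manip, viewer, workorder
def rays(d,uv):
    uv=np.atleast_2d(np.asarray(uv,float)); k=np.array([[d["fx"],0,d["cx"]],[0,d["fy"],d["cy"]],[0,0,1]],float)
    # OpenCV model: x*(1+k1 r^2)
    n=cv2.undistortPointsIter(uv[:,None,:],k,np.array([float(d["k1"]),0,0,0]),None,None,(cv2.TERM_CRITERIA_COUNT|cv2.TERM_CRITERIA_EPS,100,1e-10))[:,0]
    v=np.c_[n,np.ones(len(n))]
    return R.from_quat(d["attitude"]).apply(v)
def onplane(d,uv,z):
    r=rays(d,uv); o=np.asarray(d["origin"]); return o+r*((z-o[2])/r[:,2])[:,None]
def depth(d,uv):
    uv=np.atleast_2d(np.asarray(uv)); r=rays(d,uv)
    zz=np.array([d["range_z"][int(round(v)),int(round(u))] for u,v in uv]); return np.asarray(d["origin"])+r*zz[:,None]
def tri(d1,p1,d2,p2):
    a=rays(d1,p1)[0];b=rays(d2,p2)[0];a/=np.linalg.norm(a);b/=np.linalg.norm(b)
    o1=np.asarray(d1["origin"]);o2=np.asarray(d2["origin"])
    s=np.linalg.lstsq(np.c_[a,-b],o2-o1,rcond=None)[0]
    A=o1+s[0]*a;B=o2+s[1]*b
    return (A+B)/2,np.linalg.norm(A-B)
def proj(d,P):
    rot=R.from_quat(d["attitude"]).inv(); rv=rot.as_rotvec(); t=-rot.apply(d["origin"])
    k=np.array([[d["fx"],0,d["cx"]],[0,d["fy"],d["cy"]],[0,0,1]],float)
    return cv2.projectPoints(np.atleast_2d(np.asarray(P,float)),rv,t,k,np.array([float(d["k1"]),0,0,0]))[0][:,0]
def snap(n,name):
    d=viewer.snapshot(n); np.savez(f"{name}.npz",**d); cv2.imwrite(f"pics/{name}.png",d["img"][:,:,::-1]); return d
def load(name):
    z=np.load(f"{name}.npz"); return {k:z[k] for k in z}
def blobs(d,lo,hi,mn=20,roi=None):
    hsv=cv2.cvtColor(d["img"],cv2.COLOR_RGB2HSV); m=cv2.inRange(hsv,np.array(lo),np.array(hi))
    if roi: q=np.zeros_like(m); x0,y0,x1,y1=roi; q[y0:y1,x0:x1]=m[y0:y1,x0:x1]; m=q
    n,l,st,c=cv2.connectedComponentsWithStats(m)
    return m,l,[(i,st[i].tolist(),c[i].round(1).tolist()) for i in range(1,n) if st[i][4]>=mn]
E
python3 - <<'E'
from h import *
t=load("top0");s=load("side0")
print("table z", depth(t,[[500,300],[300,290]]).round(4).tolist())
for d,n in((t,"top"),(s,"side")):
    print(n,"green",blobs(d,(45,120,40),(80,255,255))[2]); print(n,"brass",blobs(d,(15,120,90),(28,255,255),10,)[2][:8])
for n,d,x0,y0,x1,y1 in(("a",t,420,235,545,275),("b",t,190,190,310,265),("c",s,350,300,460,435),("d",s,280,140,360,240)):
    cv2.imwrite(f"pics/crop_{n}.png",cv2.resize(d["img"][y0:y1,x0:x1,::-1],None,fx=4 if n=='c' else 6,fy=4 if n=='c' else 6,interpolation=cv2.INTER_NEAREST))
E
```

```text
table z [[0.4416, -0.4788, 0.0054], [0.2685, -0.0177, 1.2853]]
top green []
top brass [(18, [402, 164, 13, 14, 112], [407.8, 170.7]), (22, [268, 223, 14, 15, 88], [274.5, 230.4])]
side green [(1, [412, 379, 38, 46, 688], [430.5, 401.4])]
side brass [(14, [445, 92, 7, 6, 12], [448.4, 94.6]), (38, [418, 96, 7, 8, 14], [420.4, 99.2]), (40, [442, 96, 9, 6, 21], [445.7, 98.4]), (64, [394, 100, 9, 5, 14], [398.4, 102.4]), (119, [509, 124, 9, 8, 22], [512.5, 127.5]), (128, [351, 132, 4, 6, 10], [352.2, 134.5]), (148, [531, 143, 12, 11, 29], [535.3, 148.0]), (169, [551, 159, 10, 6, 20], [554.8, 161.5])]
```

View pics/crop_a.png

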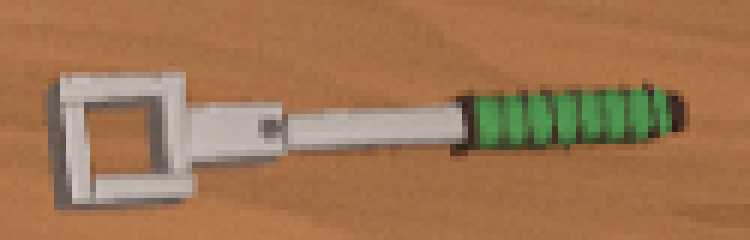

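View pics/crop_b.png

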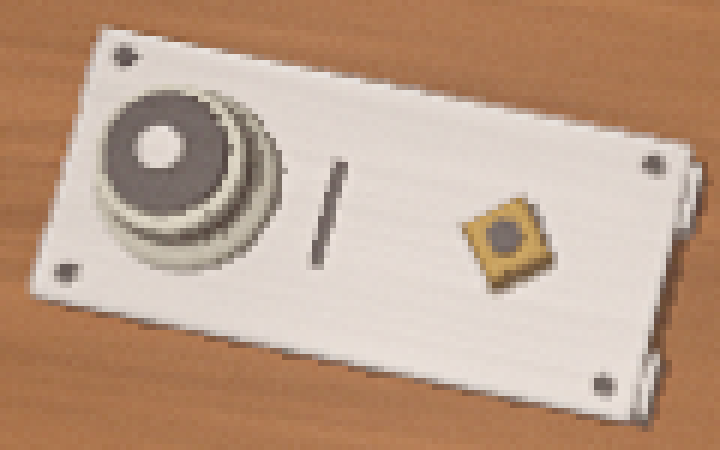

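View pics/crop_c.png

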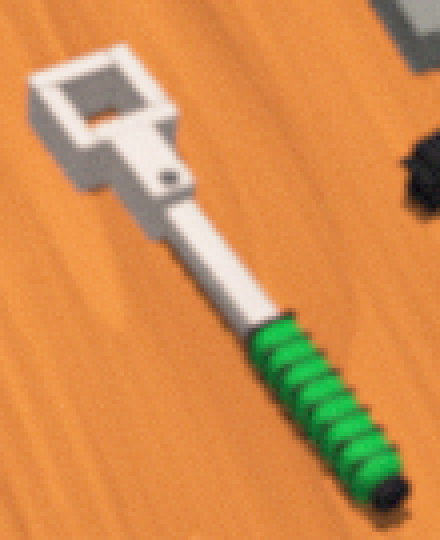

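View pics/crop_d.png

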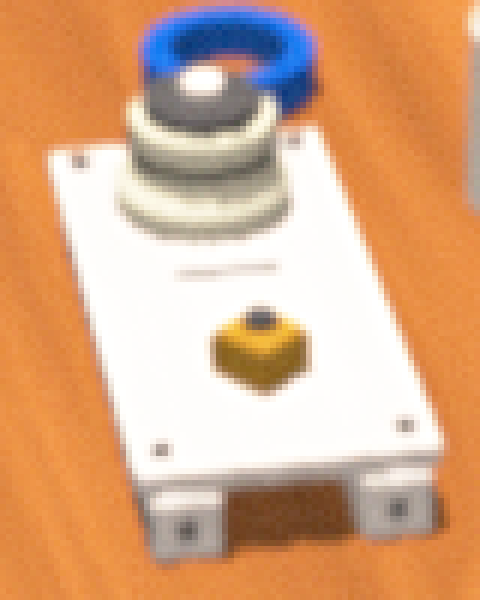

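The crops show the head ring, the hinge pin, the grip and the nut with its grey stud clearly. I'll triangulate the hinge pin (top 465.3,256.2; side 392.5,344) and the stud (top 274,229.3; side 323.3,193.3).

```bash
python3 - <<'E'
from h import *
t=load("top0");s=load("side0")
print("pin",tri(t,[465.3,256.2],s,[392.5,344.0]))
print("stud",tri(t,[274,229.3],s,[323.3,193.3]))
# grip end cap
print("grip end",tri(t,[420+682/6-.5,235+112/6],s,[350+390/4,300+490/4]))
# head top outer corners in top at z=.034
c=np.array([[62,75],[185,75],[193,195],[72,200]])/6+[420,235]-.5
P=onplane(t,c,.034);print(P.round(4).tolist(),P.mean(0).round(4))
c=np.array([[30,78],[126,44],[178,108],[80,150]])/4+[350,300]-.5
P=onplane(s,c,.034);print(P.round(4).tolist(),P.mean(0).round(4))
pin=onplane(t,[465.3,256.2],.034);print("pin pl",pin,onplane(s,[392.5,344],.034))
c=np.array([[124,55],[652,163],[603,384],[66,271]])/6+[190,190]-.5
P=onplane(t,c,.042);print("plate screws",P.round(4).tolist())
print("stud pl",onplane(t,[274,229.3],.072),onplane(s,[323.3,193.3],.072))
st=manip.sense();print(R.from_quat(st["tool_rot"]).as_matrix().round(3).tolist())
E
```

```text
pin (array([ 0.54479217, -0.365069  ,  0.03626231]), np.float64(0.0006765127874486346))
stud (array([0.54480259, 0.15450148, 0.06693526]), np.float64(0.0003649550040069806))
grip end (array([ 0.57811858, -0.55920817,  0.02420119]), np.float64(0.0007748636949862455))
[[0.5579, -0.2669, 0.034], [0.5651, -0.3228, 0.034], [0.5107, -0.3305, 0.034], [0.5015, -0.2761, 0.034]] [ 0.5338 -0.2991  0.034 ]
[[0.5006, -0.2778, 0.034], [0.5558, -0.2668, 0.034], [0.5655, -0.3182, 0.034], [0.509, -0.333, 0.034]] [ 0.5327 -0.2989  0.034 ]
pin pl [[ 0.54494937 -0.36562597  0.034     ]] [[ 0.5460456  -0.36302375  0.034     ]]
plate screws [[0.6143, 0.3471, 0.042], [0.594, 0.098, 0.042], [0.4903, 0.1054, 0.042], [0.5103, 0.355, 0.042]]
stud pl [[0.54383893 0.15376812 0.072     ]] [[0.54253229 0.1465538  0.072     ]]
[[-0.0, 0.314, -0.949], [0.002, -0.949, -0.314], [-1.0, -0.002, -0.0]]
```

The pin-to-opening distance (66.5 mm against 66) and the heights agree with the text. The wrench heads about −80° from (0.533, −0.299), so I'll go above the neck at about (0.541, −0.346) and turn the jaws by +1.43 rad.

```bash
python3 -m crank '[1,43,31,-8,0.178, 1,86,62,-16,0.356, 1,129,93,-24,0.534, 1,172,124,-32,0.712, 1,215,155,-40,0.89, 1,258,185,-48,1.068, 1,301,216,-56,1.246, 1,345,247,-65,1.426, 1,345,247,-65,1.426, 1,345,247,-65,1.426]'
python3 - <<'E'
from h import *
s=manip.sense(); print({k:np.round(s[k],4).tolist() for k in("t","q","tcp_pos","force","finger_gap")}); print(R.from_quat(s["tool_rot"]).as_matrix().round(3).tolist())
snap("wrist","wrist1")
E
```

```text
t: 1.4
tcp_pos: [0.5412, -0.3461, 0.1909]
tool_rot: [0.454, 0.542, -0.455, 0.541]
force: [-1.6, 0.5, 0.1]
finger_gap: 1.0
{'t': 1.4, 'q': [-0.7424, 0.6256, 1.4463, -0.0007, 1.0707, -0.917], 'tcp_pos': [0.5412, -0.3461, 0.1909], 'force': [-1.5996, 0.4859, 0.0994], 'finger_gap': 1.0}
[[-0.001, 0.985, 0.174], [0.0, 0.174, -0.985], [-1.0, -0.001, -0.0]]
```

View pics/wrist1.png

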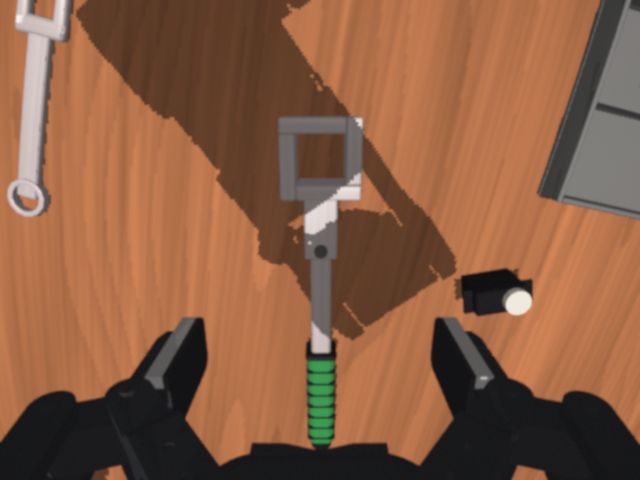

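The wrist view shows the wrench lined up with the fingers. The head's top corners are at about (278,118), (362,117), (361,199) and (280,200), and the pin is at (320,251). The jaw gap is centred at column 320. The fingers look well clear of the servo at (497,293), which I'll check with numbers.

```bash
python3 - <<'E'
from h import *
d=load("wrist1");t=load("top0");s=load("side0")
c=[[278,118],[362.5,117],[361.5,199],[280,200]]
P=onplane(d,c,.034);print(P.round(4).tolist(),P.mean(0).round(4), [round(float(np.linalg.norm(P[i]-P[i-1])),4) for i in range(4)])
pin=onplane(d,[320.5,251],.034)[0];v=pin-P.mean(0);print("pin",pin,np.linalg.norm(v),np.degrees(np.arctan2(v[1],v[0])))
print("tri pin w/top",tri(d,[320.5,251],t,[465.3,256.2]),"w/side",tri(d,[320.5,251],s,[392.5,344]))
print("depth",depth(d,[[320,226],[320,270],[321,400],[320,150]]).round(4).tolist())
print("grip",onplane(d,[[321,400],[320,352]],.03))
print("servo",depth(d,[[465,300],[470,310],[517,300]]).round(3).tolist())
print("neck edges",onplane(d,[[306,230],[337,230]],.034))
print("cam",d["origin"],R.from_quat(d["attitude"]).as_matrix()[:,2])
E
```

```text
[[0.5021, -0.2764, 0.034], [0.5571, -0.266, 0.034], [0.5678, -0.3204, 0.034], [0.5116, -0.3311, 0.034]] [ 0.5346 -0.2985  0.034 ] [0.0555, 0.0559, 0.0555, 0.0573]
pin [ 0.54628562 -0.36369952  0.034     ] 0.06626286972827808 -79.87659967849201
tri pin w/top (array([ 0.54735215, -0.36852258,  0.02194492]), np.float64(0.0009901398592322198)) w/side (array([ 0.54606068, -0.36346777,  0.03447318]), np.float64(0.0003979826980461171))
depth [[0.5426, -0.3449, 0.0341], [0.5492, -0.382, 0.0259], [0.5712, -0.5005, 0.0293], [0.5339, -0.2957, -0.0017]]
grip [[ 0.57108765 -0.49994497  0.03      ]
 [ 0.56164984 -0.45192397  0.03      ]]
servo [[0.666, -0.386, 0.029], [0.673, -0.394, 0.029], [0.699, -0.374, 0.042]]
neck edges [[ 0.53318073 -0.34967335  0.034     ]
 [ 0.5551497  -0.34578284  0.034     ]]
cam [ 0.52741565 -0.26483567  0.30772673] [ 0.05628359 -0.3155625  -0.94723411]
```

Neck point from this view: (0.543, −0.346), height 34 mm at the neck top, 66.3 mm to the pin, heading −79.9°. All agree. I'll go down 160 mm with a +2 mm x correction and grip.

```bash
python3 -m crank '[1,2,0,-50,0, 1,2,0,-100,0, 1,2,0,-140,0, 1,2,0,-160,0, 0,2,0,-160,0, 0,2,0,-160,0, 0,2,0,-160,0, 0,2,0,-160,0, 0,2,0,-160,0, 0,2,0,-160,0]' 60
```

```text
t: 2.7
tcp_pos: [0.5441, -0.3472, 0.0335]
tool_rot: [0.454, 0.541, -0.455, 0.543]
force: [-1.9, -0.8, 5.4]
finger_gap: 0.274
```

```bash
python3 -m crank '[0,0,0,0,0, 0,0,0,0,0]' ; python3 - <<'E'
from h import *
snap("wrist","wrist2")
E
```

```text
t: 2.95
tcp_pos: [0.5441, -0.3472, 0.0336]
tool_rot: [0.454, 0.541, -0.455, 0.543]
force: [-1.3, -0.7, 5.4]
finger_gap: 0.278
```

View pics/wrist2.png

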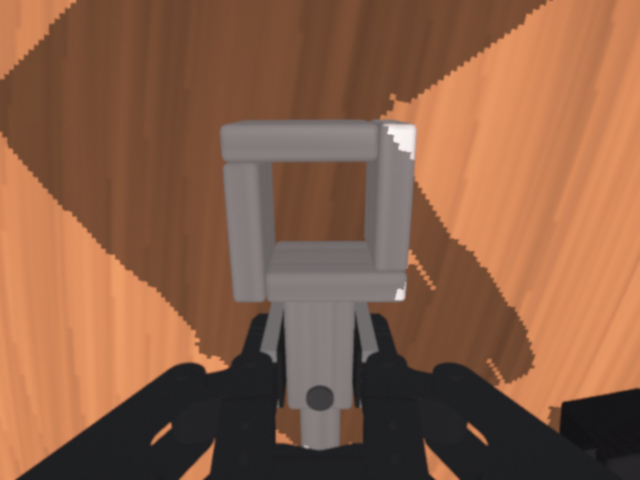

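The gap of 0.278 (23.6 mm) matches the 24 mm neck, so the grip is good. The picture shows the ring at (320,210) and the pin at (320,398) between the fingers. I'll lift it and estimate the nut's rotation.

```bash
python3 -m crank '[0,0,0,20,0, 0,0,0,60,0, 0,0,0,110,0, 0,0,0,150,0, 0,0,0,165,0, 0,0,0,165,0]'; python3 - <<'E'
from h import *
t=load("top0")
m,l,b=blobs(t,(12,90,60),(30,255,255),30,(260,215,290,245)); print(b)
hull=cv2.convexHull(np.argwhere(l==b[0][0])[:,::-1].astype(np.float32)); ap=cv2.approxPolyDP(hull,2,True)[:,0]; print(ap.tolist())
c=np.array([[463,226],[520,198],[552,262],[497,290]])/6+[190,190]-.5
P=onplane(t,c,.06); print(P.round(4).tolist())
for i in range(4):
    v=P[i]-P[i-1]; print(np.degrees(np.arctan2(v[1],v[0])).round(1),np.linalg.norm(v).round(4))
snap("wrist","wrist3")
E
```

```text
t: 3.75
tcp_pos: [0.5435, -0.346, 0.1969]
tool_rot: [0.454, 0.541, -0.454, 0.542]
force: [0.1, 0.8, -7.8]
finger_gap: 0.273
[(1, [267, 223, 15, 15, 111], [274.5, 230.5])]
[[281.0, 233.0], [272.0, 237.0], [267.0, 228.0], [276.0, 223.0]]
[[0.5499, 0.1758, 0.06], [0.5658, 0.1525, 0.06], [0.5386, 0.134, 0.06], [0.5229, 0.1563, 0.06]]
35.9 0.0332
-55.6 0.0282
-145.7 0.0329
125.1 0.0273
```

View pics/wrist3.png

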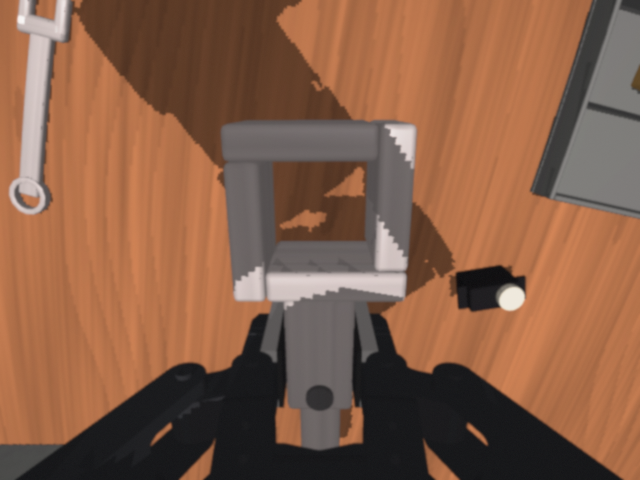

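The wrench hangs level (force −7.8 N) and sits unmoved in the jaws. The nut's flats lie at about 35°/−55°, so −55° is the handle position in the permitted sector, a turn of about +0.43 rad. I'll carry it to a hover with the nut visible beyond the ring.

```bash
python3 -m crank '[0,4,30,0,0.04, 0,10,80,0,0.1, 0,18,135,0,0.16, 0,26,190,0,0.22, 0,34,245,0,0.28, 0,41,300,0,0.33, 0,48,350,0,0.38, 0,53,392,0,0.42, 0,56,417,0,0.435, 0,56,417,0,0.435]'; python3 -m crank '[0,0,0,0,0, 0,0,0,0,0]'; python3 - <<'E'
from h import *
snap("wrist","wrist4"); snap("top","top4")
s=manip.sense(); print(s["q"])
E
```

```text
t: 5.05
tcp_pos: [0.5978, 0.0731, 0.1936]
tool_rot: [0.325, 0.629, -0.326, 0.626]
force: [-0.1, -0.8, -7.3]
finger_gap: 0.277
t: 5.3
tcp_pos: [0.5991, 0.0697, 0.1954]
tool_rot: [0.327, 0.627, -0.328, 0.626]
force: [-0.2, -0.4, -6.8]
finger_gap: 0.277
[-6.92165974e-02  5.71466861e-01  1.54603162e+00 -1.51553408e-04
  1.02480699e+00 -6.77557973e-01]
```

View pics/wrist4.png

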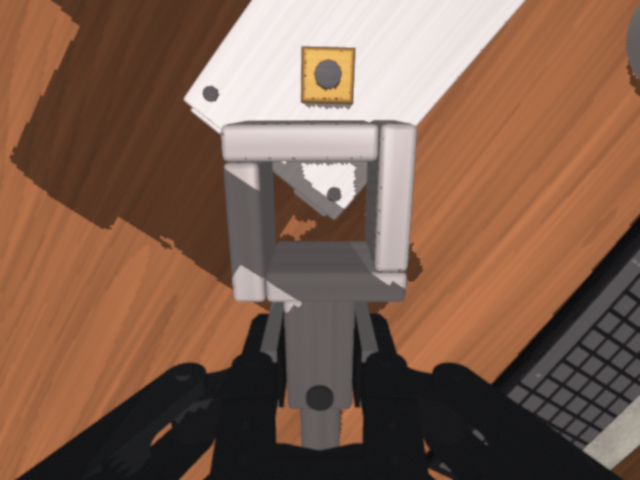

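This view is good: the nut's outline spans about (302–355, 47–105) with the stud at (327,73), nearly square to the ring. The ring's top face corners are at about (223,125), (415,125), (405,299) and (235,300). Now I'll compute the alignment, measuring both with the same camera.

```bash
python3 - <<'E'
from h import *
d=load("wrist4")
s=manip.sense(); T=s["tcp_pos"]
z=float(T[2])
# range at ring and nut
def dz(u,v): return depth(d,[[u,v]])[0].round(4).tolist()
print("ring top z",dz(300,140),dz(400,200),dz(300,285),"neck",dz(320,330),"nut top",dz(310,60),"stud",dz(327,73),"plate",dz(280,80))
m,l,b=blobs(d,(12,90,60),(32,255,255),100,(290,35,370,115)); print(b)
cn=max(cv2.findContours((m>0).astype(np.uint8),cv2.RETR_EXTERNAL,cv2.CHAIN_APPROX_NONE)[0],key=cv2.contourArea)
print("box",cv2.minAreaRect(cn))
hull=cv2.convexHull(cn)[:,0]
cv2.imwrite("pics/w4crop.png",cv2.resize(d["img"][30:130,215:425,::-1],None,fx=3.8,fy=3.8,interpolation=cv2.INTER_NEAREST))
# stud: dark inside
g=cv2.cvtColor(d["img"],cv2.COLOR_RGB2GRAY)[50:100,305:352]; mm=(g<100); 
n,l,st,c=cv2.connectedComponentsWithStats(mm.astype(np.uint8)); print([(st[i].tolist(),(c[i]+[305,50]).round(1).tolist()) for i in range(1,n) if st[i][4]>30])
E
```

```text
ring top z [0.5533, 0.1269, 0.1953] [0.5878, 0.1295, 0.1953] [0.5791, 0.0886, 0.1941] neck [0.5936, 0.0792, 0.1955] nut top [0.5334, 0.1558, 0.0651] stud [0.5457, 0.1551, 0.0719] plate [0.5226, 0.1368, 0.0418]
[(1, [302, 47, 53, 57, 2269], [327.2, 75.2])]
box ((327.25445556640625, 75.09298706054688), (52.03590393066406, 55.234596252441406), 1.6365771293640137)
[([12, 27, 22, 12, 85], [328.5, 84.6])]
```

View pics/w4crop.png

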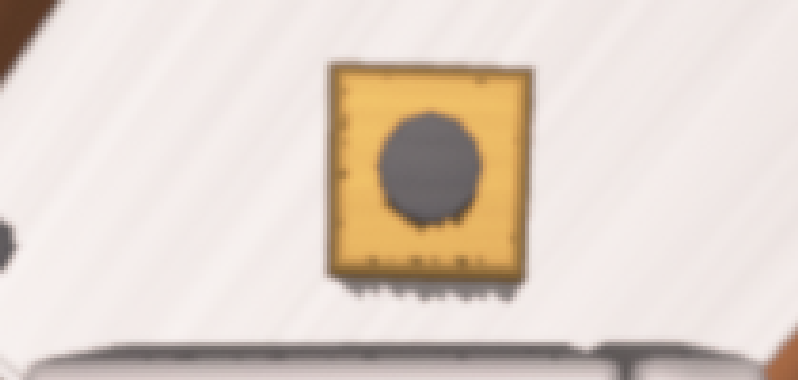

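```bash
python3 - <<'E'
from h import *
d=load("wrist4"); s=manip.sense(); T=np.array(s["tcp_pos"]); Rm=R.from_quat(s["tool_rot"]).as_matrix(); y=Rm[:,1];
h=-np.array([-y[1],y[0],0]) ; h=h/np.linalg.norm(h)  # heading of wrench (jaw-90deg)
j=np.array([-h[1],h[0],0])
print("heading tool",np.degrees(np.arctan2(h[1],h[0])), "axis tilt",Rm[:,0].round(4))
def rep(n,c,z):
    P=onplane(d,c,z); m=P.mean(0); L=[np.linalg.norm(P[i]-P[(i+1)%4])*1e3 for i in range(4)]
    a=[np.degrees(np.arctan2(*(P[(i+1)%4]-P[i])[[1,0]])) for i in range(4)]
    a=[(x+45)%90-45 for x in a]
    print(n,m.round(4),"sides",np.round(L,1),"ang mod90",np.round(a,1),"rel tcp along h %.1f j %.1f"%((m-T)@h*1e3,(m-T)@j*1e3)); return m
o=np.array([215,30])
q=lambda c:np.array(c)/3.8+o-.5
rep("nut outer .060",q([[331,65],[533,69],[524,280],[329,277]]),.060)
rep("nut outer .055",q([[331,65],[533,69],[524,280],[329,277]]),.055)
rep("nut inner .066",q([[343,76],[523,76],[516,268],[339,268]]),.066)
st=onplane(d,q([[430,167]]),.072)[0]; print("stud",st.round(4),"h %.1f j %.1f"%((st-T)@h*1e3,(st-T)@j*1e3))
rep("ring outer",[[223,125],[415,125],[405,299.5],[235,300]],.1953)
rep("ring inner",[[272.5,161],[366.5,161],[372,269],[266,269]],.1953)
pin=onplane(d,[319.5,398],.195)[0]; print("pin h %.1f j %.1f"%((pin-T)@h*1e3,(pin-T)@j*1e3))
i=d["img"]; cv2.imwrite("pics/w4ring.png",cv2.resize(i[110:310,210:430,::-1],None,fx=3,fy=3,interpolation=cv2.INTER_NEAREST))
E
```

```text
heading tool -55.14008873834754 axis tilt [-7.e-04 -1.e-04 -1.e+00]
nut outer .060 [0.5463 0.1551 0.06  ] sides [31.  31.2 31.  31.3] ang mod90 [33.9 33.6 34.1 33.7] rel tcp along h -100.4 j 5.3
nut outer .055 [0.5462 0.1554 0.055 ] sides [31.6 31.8 31.6 31.9] ang mod90 [33.9 33.6 34.1 33.7] rel tcp along h -100.8 j 5.4
nut inner .066 [0.5465 0.1549 0.066 ] sides [27.  27.7 27.4 27.7] ang mod90 [35.  33.9 34.9 33.1] rel tcp along h -100.1 j 5.3
stud [0.5461 0.1551 0.072 ] h -100.6 j 5.2
ring outer [0.5713 0.1109 0.1953] sides [54.7 55.2 55.8 55.4] ang mod90 [34.9 35.8 35.1 34.7] rel tcp along h -49.9 j 0.5
ring inner [0.571  0.1112 0.1953] sides [27.4 34.2 33.8 34.2] ang mod90 [34.9 40.  34.9 29.3] rel tcp along h -50.3 j 0.4
pin h 17.7 j 0.6
```

View pics/w4ring.png

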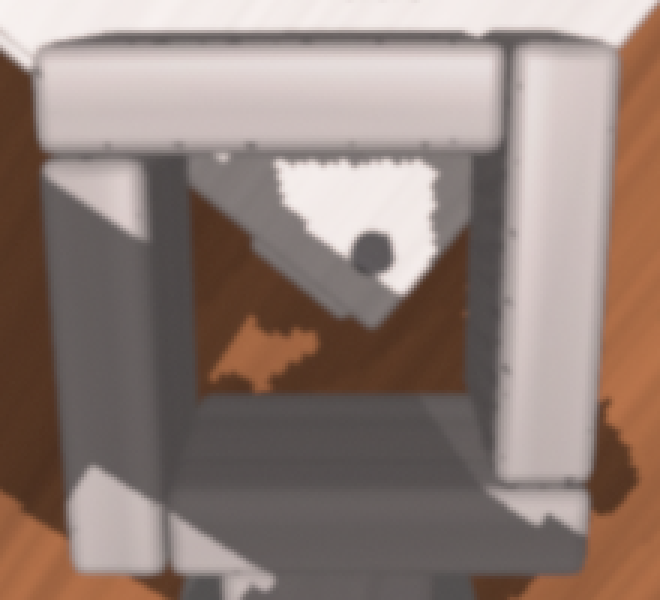

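The nut measures 31–32 mm with its top at 0.065 and the stud at 0.072, so the geometry agrees. Shift needed: (−25.7, +43.5) mm and −0.02 rad. I'll go above the nut, down to about 13 mm over the stud, then look through the ring.

```bash
python3 -m crank '[0,-13,22,0,-0.01, 0,-25.7,43.5,0,-0.02, 0,-25.7,43.5,-30,-0.02, 0,-25.7,43.5,-60,-0.02, 0,-25.7,43.5,-77,-0.02, 0,-25.7,43.5,-77,-0.02, 0,-25.7,43.5,-77,-0.02, 0,-25.7,43.5,-77,-0.02]'; python3 - <<'E'
from h import *
d=snap("wrist","wrist5"); e=snap("side","side5"); t=snap("top","top5")
cv2.imwrite("pics/w5r.png",cv2.resize(d["img"][110:310,210:430,::-1],None,fx=3,fy=3,interpolation=cv2.INTER_NEAREST))
cv2.imwrite("pics/s5r.png",cv2.resize(e["img"][130:250,270:410,::-1],None,fx=5,fy=5,interpolation=cv2.INTER_NEAREST))
E
```

```text
t: 6.4
tcp_pos: [0.5748, 0.1141, 0.1206]
tool_rot: [0.334, 0.623, -0.333, 0.625]
force: [0.4, 0.8, -6.3]
finger_gap: 0.275
```

View pics/w5r.png

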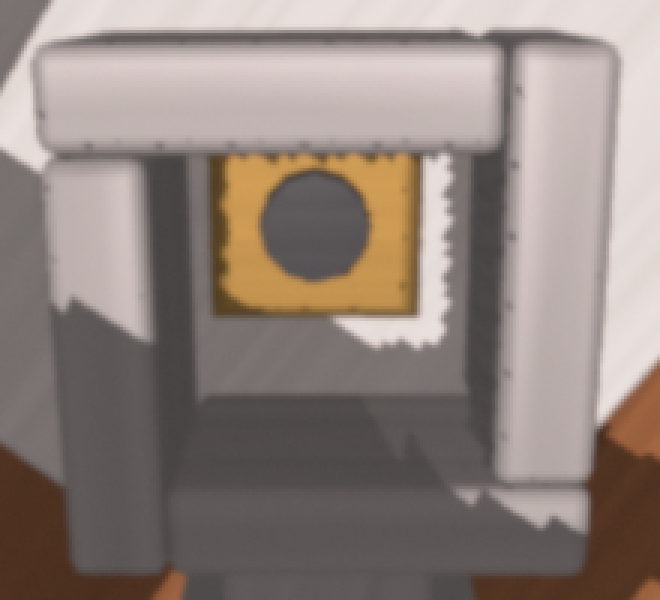

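View pics/s5r.png

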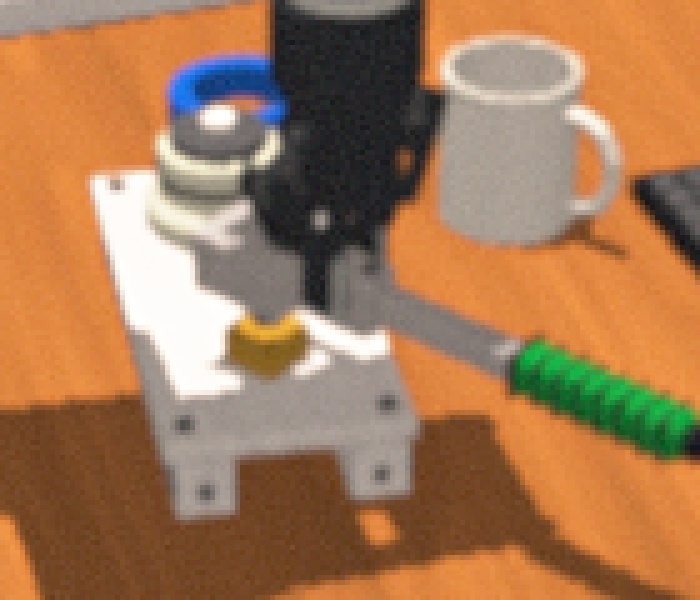

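The nut shows through the opening at crop columns 213–418 (stud at 315,225), a little left of the opening's centre at about 333. I'll quantify that with fresh pictures after settling.

```bash
cat > m.py <<'E'
from h import *
def fr():
    s=manip.sense(); T=np.array(s["tcp_pos"]); y=R.from_quat(s["tool_rot"]).as_matrix()[:,1]
    j=np.array([y[0],y[1],0]);j/=np.linalg.norm(j); h=np.array([j[1],-j[0],0]); return s,T,h,j
def rep(d,n,c,z,T,h,j):
    P=onplane(d,c,z); m=P.mean(0); L=[np.linalg.norm(P[i]-P[(i+1)%len(P)])*1e3 for i in range(len(P))]
    a=[((np.degrees(np.arctan2(*(P[(i+1)%len(P)]-P[i])[[1,0]])))+45)%90-45 for i in range(len(P))] if len(P)>2 else []
    print(n,m.round(4),"sides",np.round(L,1),"ang",np.round(a,1),"h %.1f j %.1f"%((m-T)@h*1e3,(m-T)@j*1e3)); return m
E
python3 - <<'E'
from m import *
s,T,h,j=fr(); d=load("wrist5"); print(T,np.degrees(np.arctan2(h[1],h[0])))
q=lambda c:np.array(c)/3+[210,110]-.5
rep(d,"nut lowleft/right .060",q([[213,315],[418,315]]),.060,T,h,j)
rep(d,"stud",q([[315,225]]),.072,T,h,j)
rep(d,"opening top",q([[144,152],[513,152],[497,485],[157,485]]),T[2],T,h,j)
rep(d,"opening bottom near",q([[203,397],[468,395]]),T[2]-.034,T,h,j)
rep(d,"outer",[[223,125],[415,125],[405,299.5],[235,300]],T[2],T,h,j)
rep(d,"outer bevel",q([[34,50],[620,50],[590,572],[70,572]]),T[2]-.002,T,h,j)
E
```

```text
[0.57425109 0.11423514 0.12012587] -56.19597951767874
nut lowleft/right .060 [0.5545 0.1424 0.06  ] sides [31.5 31.5] ang [] h -34.3 j -0.7
stud [0.5456 0.1559 0.072 ] sides [0.] ang [] h -50.6 j -0.7
opening top [0.5476 0.1558 0.1201] sides [35.9 35.2 36.2 35.1] ang [33.8 33.8 33.7 33.3] h -49.4 j 1.0
opening bottom near [0.5592 0.1405 0.0861] sides [35.5 35.5] ang [] h -30.2 j 2.1
outer [0.5479 0.1559 0.1201] sides [54.8 55.4 55.9 55.4] ang [33.8 34.8 33.9 33.6] h -49.3 j 1.2
outer bevel [0.5482 0.1551 0.1181] sides [56.7 56.2 58.  56.1] ang [33.8 34.8 33.7 33.5] h -48.5 j 1.1
```

```bash
python3 - <<'E'
from m import *
s,T,h,j=fr(); d=load("wrist5"); d4=load("wrist4")
def plane(d,regs,nm):
    P=[]
    for x0,y0,x1,y1 in regs:
        u,v=np.meshgrid(np.arange(x0,x1,2),np.arange(y0,y1,2)); uv=np.c_[u.ravel(),v.ravel()]; P.append(depth(d,uv))
    P=np.vstack(P); a=(P-P.mean(0))@h; b=(P-P.mean(0))@j
    A=np.c_[a,b,np.ones(len(a))]; z=P[:,2]; k=np.ones(len(z),bool)
    for _ in range(4):
        x=np.linalg.lstsq(A[k],z[k],rcond=None)[0]; r=z-A@x; k=abs(r)<max(2.5*np.std(r[k]),5e-4)
    print(nm,"slope deg along h %.2f along j %.2f z %.4f std %.4f n %d"%(*np.degrees(np.arctan(x[:2])),x[2],np.std(r[k]),k.sum()))
for dd,n in((d,"5"),(d4,"4")):
    plane(dd,[(230,130,370,155),(388,135,405,262),(230,175,250,290),(275,278,400,295)],"ring"+n)
    plane(dd,[(295,310,345,380)],"neck"+n)
plane(d4,[(270,20,440,40),(365,40,420,110),(250,60,295,110)],"plate4")
plane(d,[(420,110,480,200),(240,85,420,118)],"plate5")
plane(load("wrist1"),[(420,40,500,180),(180,120,240,420)],"table1")
plane(load("wrist3"),[(420,40,500,180),(180,120,210,250)],"table3")
E
```

```text
ring5 slope deg along h -0.06 along j 1.01 z 0.1202 std 0.0006 n 2545
neck5 slope deg along h -0.18 along j 0.83 z 0.1202 std 0.0005 n 854
ring4 slope deg along h -0.23 along j 0.70 z 0.1951 std 0.0006 n 2548
neck4 slope deg along h -0.49 along j 0.81 z 0.1951 std 0.0005 n 861
plate4 slope deg along h 0.20 along j 0.07 z 0.0412 std 0.0007 n 2353
plate5 slope deg along h -0.01 along j 0.06 z 0.0412 std 0.0007 n 2758
table1 slope deg along h 0.09 along j 0.06 z -0.0008 std 0.0007 n 6572
table3 slope deg along h 0.08 along j 0.07 z -0.0007 std 0.0007 n 3697
```

The ring is level within about 1°. Relative to the opening, the nut is at h −1.7 mm and j −2.2 mm, so a world shift of (−2.8, 0.2). I'll apply it, drop to just above the stud and check again.

```bash
python3 -m crank '[0,-2.8,0.2,0,0, 0,-2.8,0.2,-10,0, 0,-2.8,0.2,-10,0, 0,-2.8,0.2,-10,0, 0,-2.8,0.2,-10,0]'; python3 - <<'E'
from h import *
d=snap("wrist","wrist6")
cv2.imwrite("pics/w6r.png",cv2.resize(d["img"][110:310,210:430,::-1],None,fx=3,fy=3,interpolation=cv2.INTER_NEAREST))
E
```

```text
t: 7.18
tcp_pos: [0.5712, 0.1144, 0.1093]
tool_rot: [0.333, 0.624, -0.333, 0.624]
force: [0.1, 0.5, -6.6]
finger_gap: 0.269
```

View pics/w6r.png

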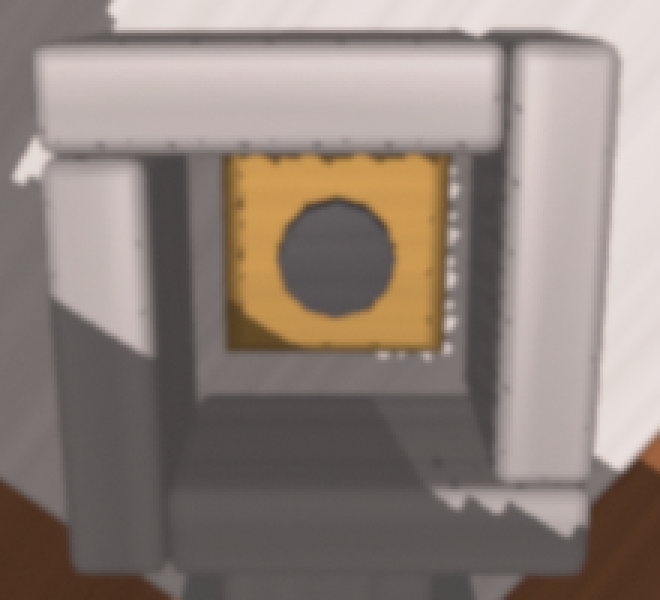

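```bash
python3 - <<'E'
from m import *
s,T,h,j=fr(); d=load("wrist6"); print(T,np.degrees(np.arctan2(h[1],h[0])))
q=lambda c:np.array(c)/3+[210,110]-.5
rep(d,"nut near",q([[228,351],[441,350]]),.060,T,h,j)
rep(d,"nut near lower",q([[228,351],[441,350]]),.056,T,h,j)
rep(d,"stud",q([[337,258]]),.072,T,h,j)
rep(d,"opening top",q([[144,152],[513,152],[497,485],[157,485]]),T[2],T,h,j)
rep(d,"opening bottom near",q([[203,397],[468,395]]),T[2]-.034,T,h,j)
E
```

```text
[0.57120427 0.11440463 0.10939256] -56.19542592796449
nut near [0.5544 0.1423 0.06  ] sides [30.9 30.9] ang [] h -32.5 j 1.6
nut near lower [0.5551 0.1413 0.056 ] sides [31.7 31.7] ang [] h -31.3 j 1.6
stud [0.5456 0.1559 0.072 ] sides [0.] ang [] h -48.8 j 1.8
opening top [0.5439 0.1562 0.1094] sides [35.8 35.  36.1 35. ] ang [33.8 33.8 33.8 33.3] h -49.9 j 0.6
opening bottom near [0.5554 0.1409 0.0754] sides [35.4 35.4] ang [] h -30.8 j 1.6
```

Now the offsets agree within about 0.5 mm. I'll lower gently with a 0.4 mm nudge, watching the force.

```bash
python3 -m crank '[0,0.4,0.3,-4,0, 0,0.4,0.3,-8,0, 0,0.4,0.3,-11,0, 0,0.4,0.3,-14,0, 0,0.4,0.3,-14,0, 0,0.4,0.3,-14,0]'; python3 -m crank '[0,0,0,-2,0, 0,0,0,-4,0, 0,0,0,-6,0, 0,0,0,-6,0]'
```

```text
t: 7.98
tcp_pos: [0.5715, 0.1147, 0.0953]
tool_rot: [0.333, 0.624, -0.333, 0.624]
force: [-0.1, -0.8, -5.8]
finger_gap: 0.275
t: 8.48
tcp_pos: [0.5713, 0.1147, 0.0891]
tool_rot: [0.333, 0.624, -0.333, 0.624]
force: [-0.3, 0.2, -7.4]
finger_gap: 0.274
```

The underside is already below the taper (about 0.056) and no contact force has appeared. I'll keep lowering.

```bash
python3 -m crank '[0,0,0,-3,0, 0,0,0,-6,0, 0,0,0,-8,0, 0,0,0,-10,0, 0,0,0,-11.5,0, 0,0,0,-11.5,0, 0,0,0,-11.5,0]'; python3 -m crank '[0,0,0,-1,0, 0,0,0,-1.5,0, 0,0,0,-1.5,0]'
```

```text
t: 9.35
tcp_pos: [0.5715, 0.1147, 0.0779]
tool_rot: [0.333, 0.624, -0.333, 0.624]
force: [0.5, 0.5, -7.1]
finger_gap: 0.273
t: 9.72
tcp_pos: [0.5714, 0.1147, 0.0763]
tool_rot: [0.333, 0.624, -0.333, 0.624]
force: [-0.3, -0.3, -6.5]
finger_gap: 0.273
```

```bash
python3 -m crank '[0,0,0,-0.8,0, 0,0,0,-1.2,0, 0,0,0,-1.2,0]'; python3 - <<'E'
from h import *
d=snap("wrist","wrist7"); e=snap("side","side7")
cv2.imwrite("pics/w7r.png",cv2.resize(d["img"][110:310,210:430,::-1],None,fx=3,fy=3,interpolation=cv2.INTER_NEAREST))
cv2.imwrite("pics/s7r.png",cv2.resize(e["img"][130:250,270:410,::-1],None,fx=5,fy=5,interpolation=cv2.INTER_NEAREST))
E
```

```text
t: 10.1
tcp_pos: [0.5716, 0.1147, 0.0757]
tool_rot: [0.333, 0.624, -0.333, 0.624]
force: [-1.1, 0.6, -0.3]
finger_gap: 0.274
```

View pics/w7r.png

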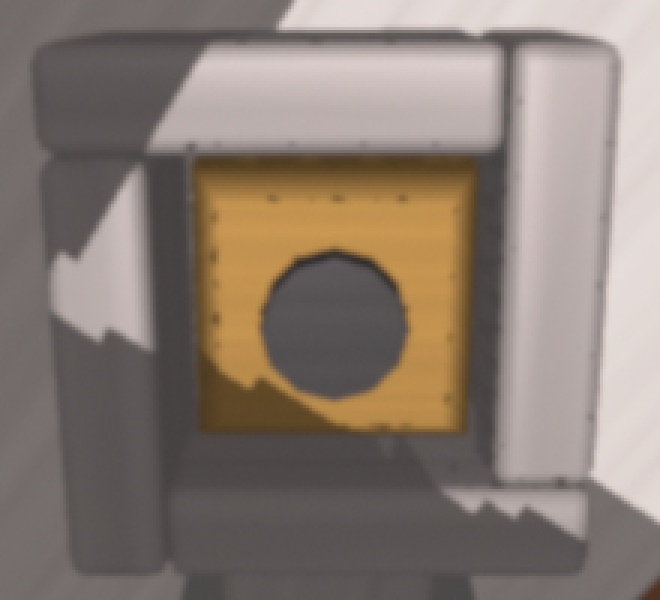

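View pics/s7r.png

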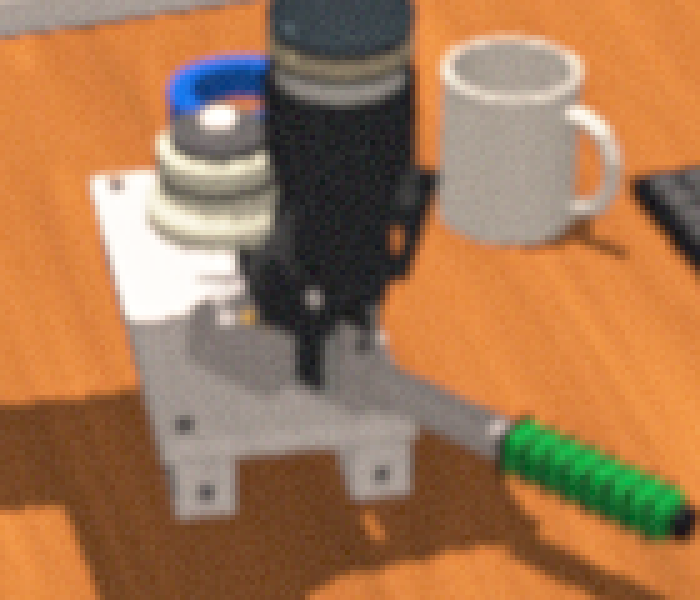

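The nut fills the opening evenly. Contact came at TCP z 0.0757, where 0.0755 was expected, and Fz went from −6.5 to −0.3, so the wrench is seated flat. I'll open and rise.

```bash
python3 -m crank '[0.3,0,0,0,0, 0.5,0,0,0,0, 0.6,0,0,0,0, 0.6,0,0,0,0, 0.6,0,0,20,0, 0.6,0,0,60,0, 0.6,0,0,110,0, 0,0,0,110,0, 0,0,0,110,0, 0,0,0,110,0]'; python3 - <<'E'
from h import *
d=snap("wrist","wrist8"); e=snap("side","side8");t=snap("top","top8")
E
```

```text
t: 11.45
tcp_pos: [0.5703, 0.1147, 0.1836]
tool_rot: [0.333, 0.625, -0.334, 0.623]
force: [-0.0, 0.7, -1.1]
finger_gap: 0.0
```

View pics/wrist8.png

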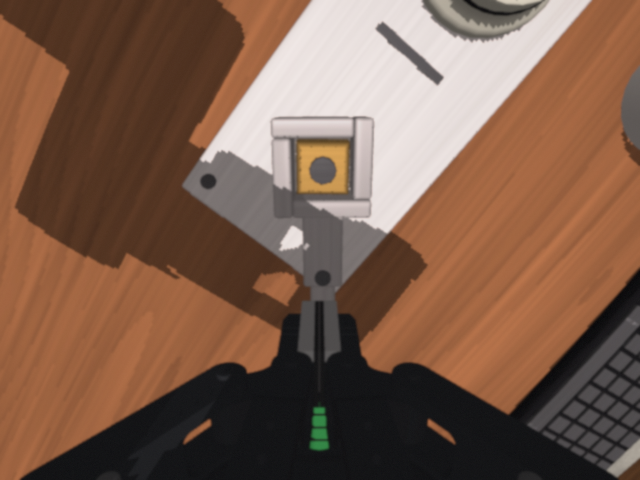

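View pics/top8.png

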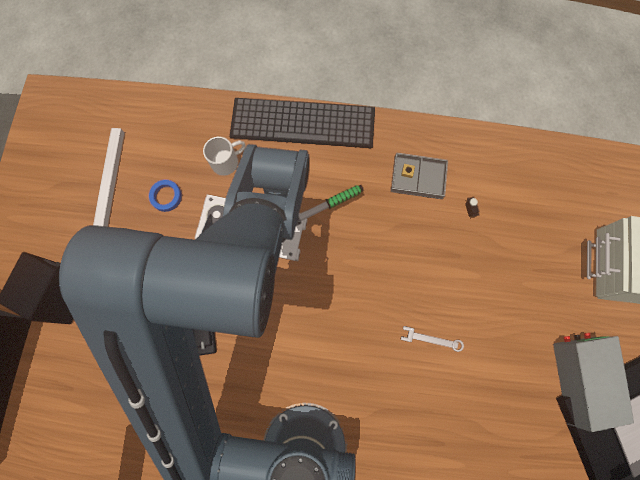

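View pics/side8.png

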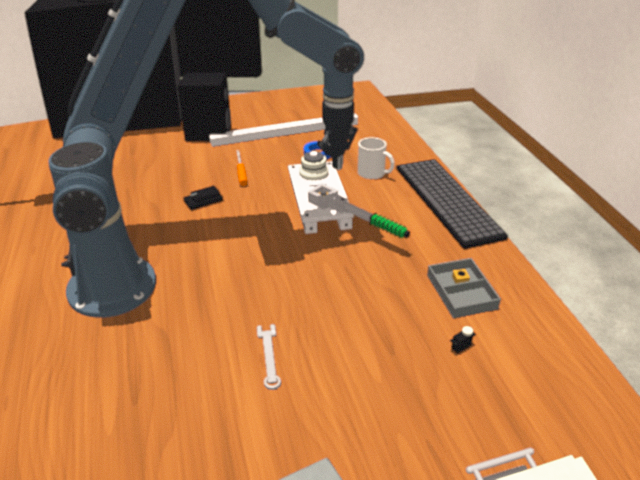

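The wrench sits on the nut, centred in the ring at (322,170) in the wrist view, and the bystanders look unmoved. In the top view the grip is at about (346,196), in the side view at about (389,224). I'll locate it from both views.

```bash
python3 - <<'E'
from m import *
t=load("top8");e=load("side8");d=load("wrist8"); s,T,h,j=fr()
mt,lt,bt=blobs(t,(45,80,30),(80,255,255),30); ms,ls,bs=blobs(e,(45,100,30),(80,255,255),100); print(bt,bs)
def gends(d,m):
    cn=np.argwhere(m>0)[:,::-1].astype(np.float32); (c,sz,a)=cv2.minAreaRect(cn); return c,sz,a
print(gends(t,mt),gends(e,ms))
print("tri",tri(t,bt[0][2],e,bs[0][2]))
q=[[272,119],[372.5,118.5],[370.5,216],[274,217]]
C=rep(d,"ring",q,.076,T,h,j); pin=rep(d,"pin",[[322.5,277.5]],.076,T,h,j); st=rep(d,"stud",[[322.5,170]],.072,T,h,j)
g=rep(d,"grip strip",[[320,430]],.072,T,h,j)
for a in(C,st):
    v=pin-a; print("heading",np.degrees(np.arctan2(v[1],v[0])),np.linalg.norm(v)*1e3)
    v=g-a; print("grip heading",np.degrees(np.arctan2(v[1],v[0])))
def dz(u,v): return depth(d,[[u,v]])[0].round(4).tolist()
print("ring z",dz(300,128),dz(362,180),dz(282,180),dz(330,209),dz(322,250))
E
```

```text
[(1, [328, 186, 33, 21, 258], [343.7, 195.4])] [(2, [370, 214, 37, 23, 381], [387.9, 225.0])]
((468.9644775390625, 262.4471435546875), (308.4671936035156, 30.358898162841797), 28.09617805480957) ((278.3953857421875, 167.59957885742188), (285.08221435546875, 11.82481575012207), 27.749055862426758)
tri (array([ 0.66101352, -0.01722365,  0.06272109]), np.float64(0.004353637662813492))
ring [0.5451 0.1564 0.076 ] sides [54.6 54.8 56.4 55.2] ang [34.1 34.9 34.5 33. ] h -49.0 j 1.9
pin [0.5823 0.1015 0.076 ] sides [0.] ang [] h 17.3 j 2.3
stud [0.5458 0.1557 0.072 ] sides [0.] ang [] h -47.9 j 2.1
grip strip [ 0.6504 -0.0025  0.072 ] sides [0.] ang [] h 141.7 j 0.9
heading -55.88073942102708 66.30303703367352
grip heading -56.494109711563254
heading -56.032496687298945 65.4061048043789
grip heading -56.549652721027805
ring z [0.5224, 0.1683, 0.0754] [0.5673, 0.1639, 0.0755] [0.5296, 0.1385, 0.0748] [0.5619, 0.1396, 0.0748] [0.5722, 0.116, 0.0752]
```

The ring top is at 0.075 all round (expected 0.076), so it lies flat. Heading is −56°, with the grip point at (0.6575, −0.010). I'll bring the shut fingers beside the grip on its counter-clockwise side and work out the push arc.

```bash
python3 -m crank '[0,30,-25,0,0, 0,75,-62,0,0, 0,122,-101,0,0, 0,122,-101,0,0, 0,122,-101,-45,0, 0,122,-101,-90,0, 0,122,-101,-108,0, 0,122,-101,-108,0, 0,122,-101,-108,0]' 80; python3 - <<'E'
from m import *
d=snap("wrist","wrist9"); e=snap("side","side9"); t=snap("top","top9")
s,T,h,j=fr(); print(T,np.degrees(np.arctan2(h[1],h[0])))
C=np.array([.5457,.1558])
for f in [0,.05,.1,.15,.2,.25,.3,.35,.4,.45,.5,.55,.6,.65,.7]:
    a=np.radians(-56)-f; hh=np.array([np.cos(a),np.sin(a)]); jj=np.array([-hh[1],hh[0]])
    P=C+.2*hh+.0265*jj; print(f,((P-T[:2])*1e3).round(1))
E
```

```text
t: 12.72
tcp_pos: [0.6946, 0.0138, 0.0789]
tool_rot: [0.333, 0.623, -0.333, 0.625]
force: [0.2, -0.5, 0.1]
finger_gap: -0.006
[0.69463989 0.01362123 0.07921202] -56.191062872515865
0 [-15.1  -8.8]
0.05 [-22.8 -15.3]
0.1 [-30.9 -21.4]
0.15 [-39.2 -27.1]
0.2 [-47.8 -32.4]
0.25 [-56.6 -37.2]
0.3 [-65.7 -41.6]
0.35 [-75.  -45.5]
0.4 [-84.5 -49. ]
0.45 [-94.1 -52. ]
0.5 [-103.9  -54.5]
0.55 [-113.8  -56.5]
0.6 [-123.8  -58. ]
0.65 [-133.8  -59. ]
0.7 [-143.9  -59.5]
```

View pics/wrist9.png

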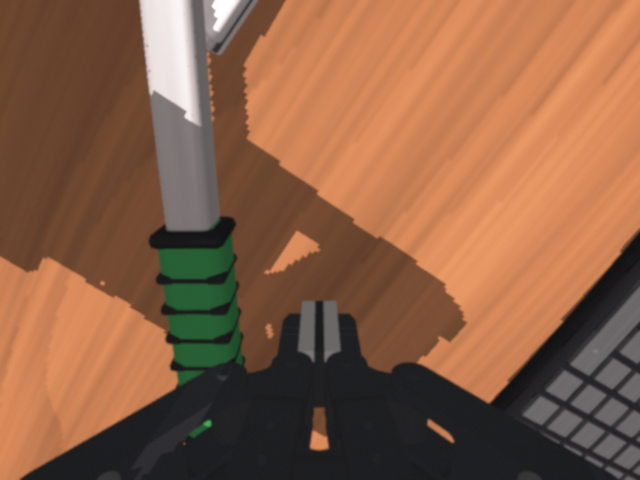

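View pics/side9.png

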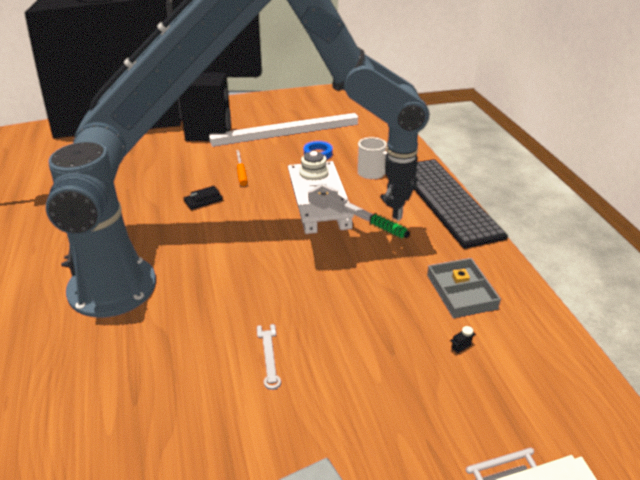

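The wrist view shows the shut fingers (320,330) about 15 mm beside the grip (205,300), clear of it. I'll push along the arc in short calls and read the force each time.

```bash
python3 -m crank '[0,-5,-3,0,0, 0,-10,-6,0,0, 0,-15,-9,0,0, 0,-19,-12,0,-0.025, 0,-23,-15.3,0,-0.05, 0,-23,-15.3,0,-0.05]'; python3 - <<'E'
from h import *
s=manip.sense(); print(s["force"].round(2) if hasattr(s["force"],"round") else s["force"],s["tcp_pos"])
d=snap("wrist","wrist10");snap("side","side10")
E
```

```text
t: 13.62
tcp_pos: [0.6702, -0.002, 0.0772]
tool_rot: [0.349, 0.615, -0.349, 0.615]
force: [-0.9, 0.3, -0.2]
finger_gap: -0.002
[-0.87  0.31 -0.22] [ 0.67019514 -0.0019821   0.07717154]
```

View pics/wrist10.png

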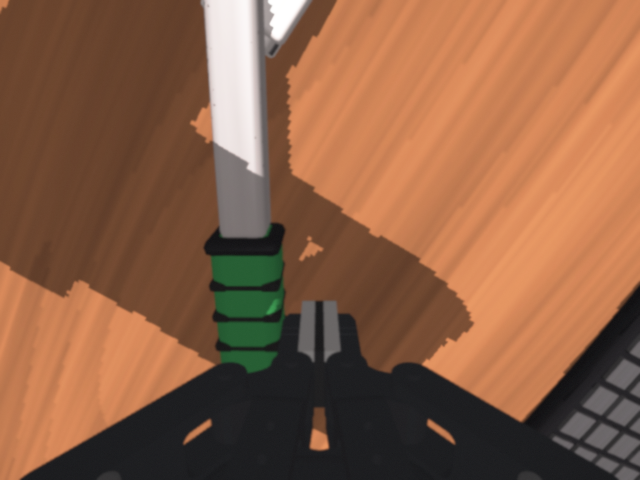

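```bash
cat > hd.py <<'E'
from m import *
import sys
# handle heading from wrist image: steel-bar edge midpoints at rows r1,r2 (given cols) on z
def head(d,rows,z=.068):
    pts=[]
    for (r,cl,cr) in rows: pts+=list(onplane(d,[[(cl+cr)/2,r]],z))
    v=pts[0]-pts[-1]; v=-v
    return np.degrees(np.arctan2(v[1],v[0])),pts
def grip_line(d,z=.072):
    # green mask midline
    hsv=cv2.cvtColor(d["img"],cv2.COLOR_RGB2HSV); m=cv2.inRange(hsv,(45,60,20),(85,255,255)); P=[]
    return m
E
python3 - <<'E'
from hd import *
C=np.array([.5457,.1558]); hin=C+.066*np.array([np.cos(np.radians(-56)),np.sin(np.radians(-56))])
for n,rows in(("wrist9",[(5,140,203),(225,166,220)]),("wrist10",[(5,205,266),(225,218,271)])):
    d=load(n); a,p=head(d,rows); print(n,"handle heading",round(a,2),[ (np.degrees(np.arctan2(*(x[:2]-C)[::-1])).round(2)) for x in p])
e=load("side9");f=load("side10")
for x in(e,f):
    m,l,b=blobs(x,(45,100,30),(80,255,255),100); p=onplane(x,b[0][2],.0627)[0]; print("grip side",b[0][2],p.round(4),np.degrees(np.arctan2(p[1]-C[1],p[0]-C[0])))
for n,x in(("9",e),("10",f)): cv2.imwrite(f"pics/s{n}z.png",cv2.resize(x["img"][160:250,280:420,::-1],None,fx=5,fy=5,interpolation=cv2.INTER_NEAREST))
E
```

```text
wrist9 handle heading -55.84 [np.float64(-54.48), np.float64(-55.06)]
wrist10 handle heading -59.83 [np.float64(-57.39), np.float64(-58.42)]
grip side [388.4, 225.7] [ 0.6588 -0.0208  0.0627] -57.371240095891956
grip side [385.7, 227.4] [ 0.6501 -0.0258  0.0627] -60.095921599933185
```

View pics/s10z.png

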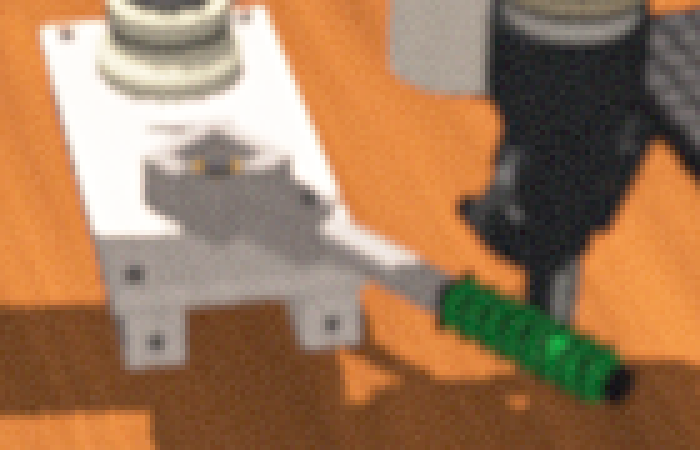

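The handle turned about 3–4° with almost no force, which is free play and the first snug turn. I'll continue in 0.05 rad steps.

```bash
python3 -m crank '[0,-4,-3,0,-0.025, 0,-8.1,-6.1,0,-0.05, 0,-8.1,-6.1,0,-0.05]'; python3 -m crank '[0,-4.2,-2.9,0,-0.025, 0,-8.3,-5.7,0,-0.05, 0,-8.3,-5.7,0,-0.05]'; cat > look.py <<'E'
from m import *
import sys
C=np.array([.5457,.1558]); n=sys.argv[1]
s,T,h,j=fr(); F=np.array(s["force"]); e=snap("side","side"+n); d=snap("wrist","wrist"+n)
m,l,b=blobs(e,(45,100,30),(80,255,255),60); b=max(b,key=lambda x:x[1][4]); p=onplane(e,b[2],.0627)[0]
print("push %.1f N"%(F@j),"grip heading side %.2f"%np.degrees(np.arctan2(p[1]-C[1],p[0]-C[0])),"tool heading %.2f"%np.degrees(np.arctan2(h[1],h[0])),"tcp-C h %.1f j %.1f"%((T[:2]-C)@h[:2]*1e3,(T[:2]-C)@j[:2]*1e3), "z %.4f"%T[2])
cv2.imwrite(f"pics/s{n}z.png",cv2.resize(e["img"][160:280,270:410,::-1],None,fx=5,fy=5,interpolation=cv2.INTER_NEAREST))
E
python3 look.py 11
```

```text
t: 14.1
tcp_pos: [0.6618, -0.008, 0.0771]
tool_rot: [0.364, 0.606, -0.364, 0.606]
force: [0.2, 0.1, -0.9]
finger_gap: -0.003
t: 14.48
tcp_pos: [0.6551, -0.0129, 0.0774]
tool_rot: [0.38, 0.596, -0.378, 0.598]
force: [4.7, 2.9, -1.9]
finger_gap: 0.003
push 5.5 N grip heading side -65.26 tool heading -64.90 tcp-C h 199.2 j 27.5 z 0.0774
```

```bash
python3 -m crank '[0,-4.3,-2.7,0,-0.025, 0,-8.6,-5.3,0,-0.05, 0,-8.6,-5.3,0,-0.05]'; python3 look.py 12
```

```text
t: 14.95
tcp_pos: [0.647, -0.018, 0.0774]
tool_rot: [0.396, 0.586, -0.393, 0.588]
force: [5.6, 3.5, -2.2]
finger_gap: -0.001
push 6.5 N grip heading side -67.92 tool heading -67.77 tcp-C h 199.2 j 28.0 z 0.0774
```

View pics/s12z.png

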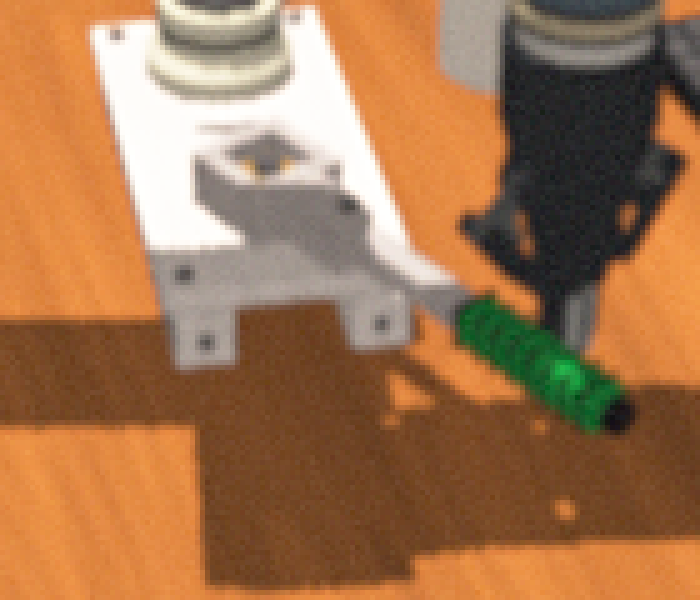

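View pics/wrist12.png

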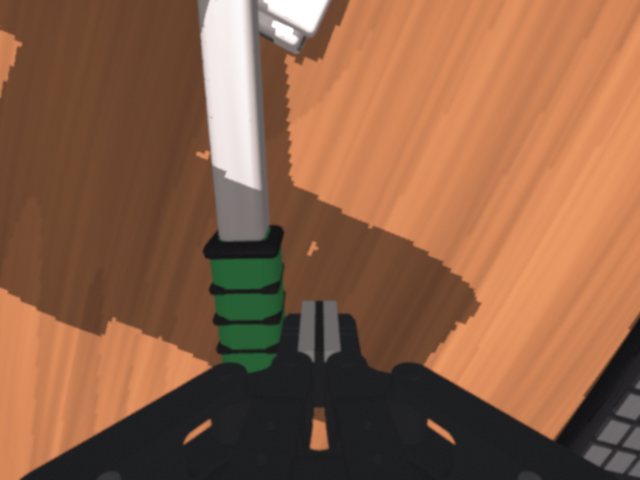

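The handle is still straight and the force is rising (6.5 N). I'll continue.

```bash
python3 -m crank '[0,-4.4,-2.4,0,-0.025, 0,-8.8,-4.8,0,-0.05, 0,-8.8,-4.8,0,-0.05]'; python3 look.py 13;  python3 -m crank '[0,-3,-1.5,0,-0.017, 0,-6,-3,0,-0.033, 0,-6,-3,0,-0.033]'; python3 look.py 14
```

```text
t: 15.42
tcp_pos: [0.6384, -0.0227, 0.0775]
tool_rot: [0.41, 0.576, -0.407, 0.578]
force: [4.9, 3.6, -2.2]
finger_gap: -0.0
push 5.8 N grip heading side -70.66 tool heading -70.63 tcp-C h 199.2 j 28.3 z 0.0775
t: 15.9
tcp_pos: [0.6328, -0.0256, 0.0776]
tool_rot: [0.42, 0.569, -0.417, 0.572]
force: [5.9, 4.0, -1.2]
finger_gap: 0.002
push 6.8 N grip heading side -72.42 tool heading -72.53 tcp-C h 199.2 j 28.6 z 0.0776
```

View pics/s14z.png

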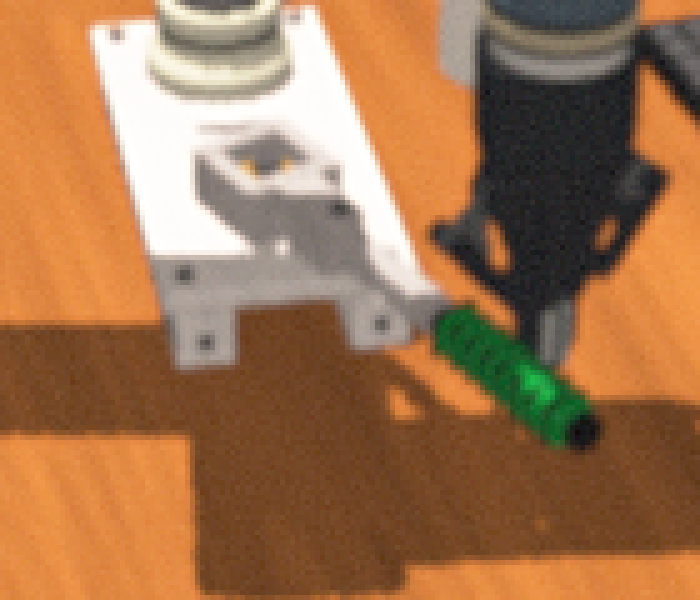

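View pics/wrist14.png

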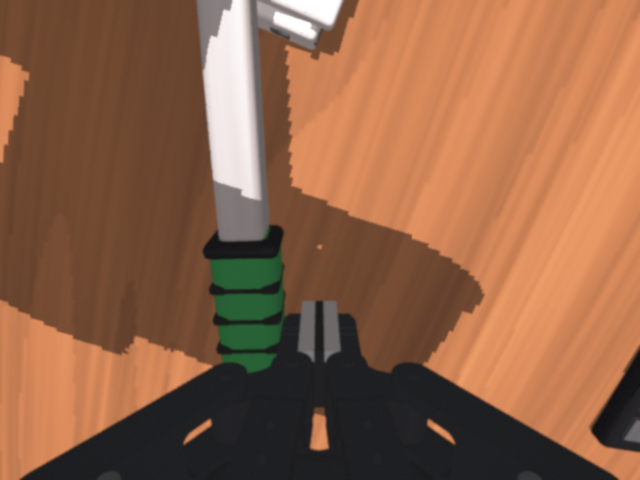

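The head and neck still turn with the handle: the pin moved to (340,208) in the crop and the handle is straight. I'll continue and compute the pin heading for the fold.

```bash
cat >> look.py <<'E'
# pin: darkest blob near expected place on neck top, z .076, search in side image
g=cv2.cvtColor(e["img"],cv2.COLOR_RGB2GRAY).astype(float)
def pinh(e,a0):
    P=np.r_[C+.066*np.array([np.cos(a0),np.sin(a0)]),.076]; u,v=proj(e,P)[0].round().astype(int)
    r=6; gg=cv2.GaussianBlur(cv2.cvtColor(e["img"],cv2.COLOR_RGB2GRAY),(3,3),0)[v-r:v+r+1,u-r:u+r+1].astype(float)
    return (u,v),gg
E
python3 - <<'E'
from m import *
C=np.array([.5457,.1558])
for n,px in(("8/9",None),("10",[280+307/5,160+198/5]),("12",[270+350/5,160+206/5]),("14",[270+341/5,160+208/5])):
    if px is None: continue
    e=load("side"+n); p=onplane(e,np.array(px)-.4,.076)[0]; m,l,b=blobs(e,(45,100,30),(80,255,255),60); gp=onplane(e,max(b,key=lambda x:x[1][4])[2],.0627)[0]
    v=gp-p; w=p[:2]-C
    print(n,p.round(4),"neck %.1f r %.1f"%(np.degrees(np.arctan2(w[1],w[0])),np.linalg.norm(w)*1e3),"handle %.1f"%np.degrees(np.arctan2(v[1],v[0])))
E
python3 -m crank '[0,-4.6,-2.2,0,-0.025, 0,-9.2,-4.2,0,-0.05, 0,-9.2,-4.2,0,-0.05]'; python3 look.py 15
```

```text
10 [0.5765 0.1017 0.076 ] neck -60.4 r 62.2 handle -60.0
12 [0.571  0.0955 0.076 ] neck -67.2 r 65.4 handle -68.2
14 [0.5662 0.0949 0.076 ] neck -71.4 r 64.3 handle -72.8
t: 16.38
tcp_pos: [0.6235, -0.0298, 0.0776]
tool_rot: [0.434, 0.558, -0.431, 0.561]
force: [5.7, 4.6, -2.6]
finger_gap: -0.004
push 6.7 N grip heading side -75.24 tool heading -75.41 tcp-C h 199.3 j 28.6 z 0.0776
```

View pics/s15z.png

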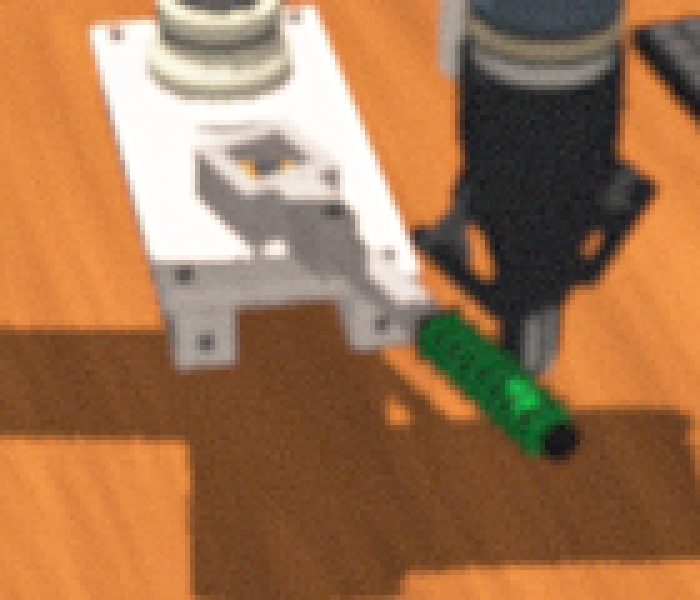

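Still straight at −75°, with the pin at crop (335,210). I'll continue.

```bash
python3 -m crank '[0,-4.7,-1.9,0,-0.025, 0,-9.4,-3.7,0,-0.05, 0,-9.4,-3.7,0,-0.05]'; python3 look.py 16;python3 -m crank '[0,-4.8,-1.6,0,-0.025, 0,-9.5,-3.2,0,-0.05, 0,-9.5,-3.2,0,-0.05]'; python3 look.py 17
```

```text
t: 16.85
tcp_pos: [0.6144, -0.0336, 0.0776]
tool_rot: [0.448, 0.547, -0.445, 0.55]
force: [6.6, 4.9, -2.2]
finger_gap: -0.002
push 7.5 N grip heading side -77.99 tool heading -78.28 tcp-C h 199.4 j 28.8 z 0.0776
t: 17.32
tcp_pos: [0.6048, -0.0369, 0.0776]
tool_rot: [0.462, 0.536, -0.458, 0.539]
force: [6.0, 4.5, -2.8]
finger_gap: -0.0
push 6.6 N grip heading side -80.85 tool heading -81.15 tcp-C h 199.5 j 28.7 z 0.0776
```

View pics/s17z.png

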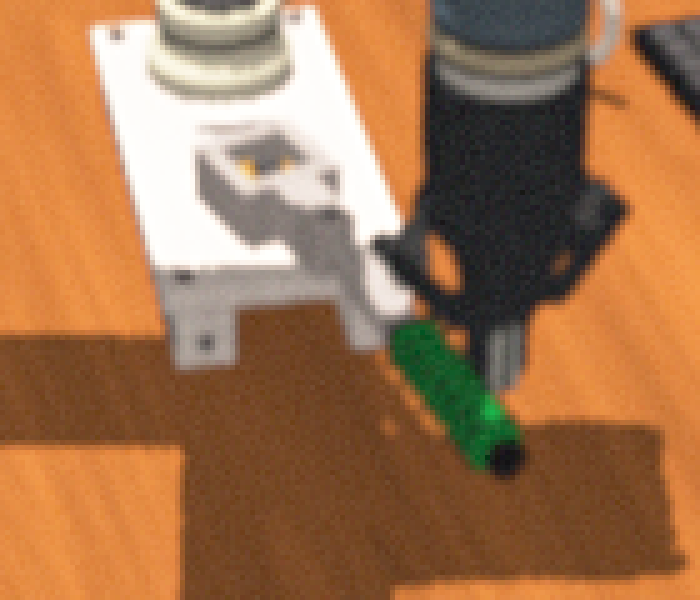

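View pics/wrist17.png

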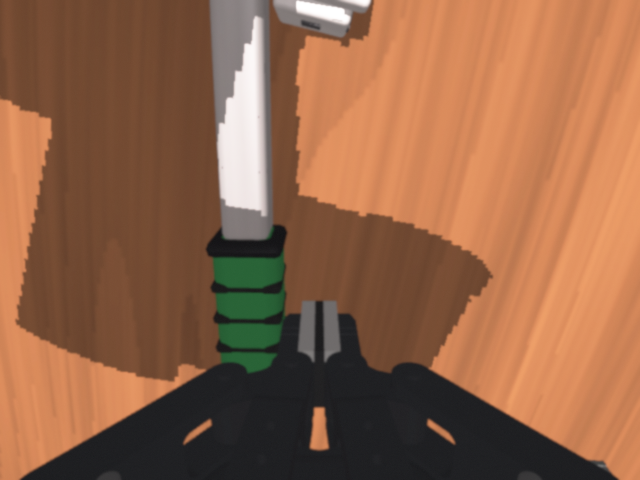

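The bar in the wrist view swung right at row 0 (210–268, from 197–255) and the force fell from 7.5 to 6.6 N, so it is starting to break over. I'll quantify the fold.

```bash
cat > fold.py <<'E'
from m import *
import sys
# handle heading from wrist image steel bar: midpoint per row via brightness/saturation mask (grey = low saturation), rows 5..215, near col window
def bar(n):
    d=load("wrist"+n); hsv=cv2.cvtColor(d["img"],cv2.COLOR_RGB2HSV); m=(hsv[:,:,1]<50)&(hsv[:,:,2]>60)
    pts=[]
    l=245
    for r in range(215,4,-5):
        x=np.where(m[r,l-45:l+45])[0]+l-45
        if len(x)<40: continue
        # run containing l
        run=[l]; 
        a=l
        while m[r,a-1]: a-=1
        b=l
        while m[r,b+1] and b<l+45: b+=1
        if 40<b-a<70: pts.append([(a+b)/2,r]); l=int((a+b)/2)
    P=onplane(d,pts,.068)[:,:2]; 
    v=cv2.fitLine(P.astype(np.float32),cv2.DIST_HUBER,0,1e-4,1e-4).ravel()
    a=np.degrees(np.arctan2(v[1],v[0])); a=a if a<0 else a-180
    return a,v,len(pts)
C=np.array([.5457,.1558])
for n in sys.argv[1:]:
    a,v,k=bar(n); u=np.array([np.cos(np.radians(a)),np.sin(np.radians(a))]); w=v[2:]-C
    print(n,"handle heading %.2f n %d; line passes C at dist %.1f mm -> fold ~ %.3f rad"%(a,k,(u[0]*w[1]-u[1]*w[0])*1e3,np.arcsin((u[0]*w[1]-u[1]*w[0])/-.066)*-1))
E
python3 fold.py 9 10 11 12 13 14 15 16 17
```

```text
Traceback (most recent call last):
  File "fold.py", line 24, in <module>
    a,v,k=bar(n); u=np.array([np.cos(np.radians(a)),np.sin(np.radians(a))]); w=v[2:]-C
          ~~~^^^
  File "fold.py", line 18, in bar
    P=onplane(d,pts,.068)[:,:2];
      ~~~~~~~^^^^^^^^^^^^
  File "h.py", line 11, in onplane
    r=rays(d,uv); o=np.asarray(d["origin"]); return o+r*((z-o[2])/r[:,2])[:,None]
  File "h.py", line 7, in rays
    n=cv2.undistortPointsIter(uv[:,None,:],k,np.array([float(d["k1"]),0,0,0]),None,None,(cv2.TERM_CRITERIA_COUNT|cv2.TERM_CRITERIA_EPS,100,1e-10))[:,0]
      ~~~~~~~~~~~~~~~~~~~~~~~^^^^^^^^^^^^^^^^^^^^^^^^^^^^^^^^^^^^^^^^^^^^^^^^^^^^^^^^^^^^^^^^^^^^^^^^^^^^^^^^^^^^^^^^^^^^^^^^^^^^^^^^^^^^^^^^^^^^^
cv2.error: OpenCV(4.12.0) /io/opencv/modules/core/src/matrix_transform.cpp:181: error: (-215:Assertion failed) _src.dims() <= 2 && esz <= 32 in function 'transpose'
```

```bash
python3 fold.py 10 11 12 13 14 15 16 17
```

```text
10 handle heading -59.24 n 35; line passes C at dist 2.2 mm -> fold ~ 0.034 rad
11 handle heading -64.01 n 35; line passes C at dist 0.9 mm -> fold ~ 0.014 rad
12 handle heading -66.80 n 37; line passes C at dist 1.1 mm -> fold ~ 0.016 rad
13 handle heading -69.52 n 38; line passes C at dist 0.9 mm -> fold ~ 0.014 rad
14 handle heading -71.48 n 38; line passes C at dist 1.2 mm -> fold ~ 0.019 rad
15 handle heading -74.45 n 40; line passes C at dist 1.4 mm -> fold ~ 0.022 rad
16 handle heading -77.65 n 43; line passes C at dist 3.1 mm -> fold ~ 0.047 rad
17 handle heading -82.08 n 43; line passes C at dist 8.2 mm -> fold ~ 0.124 rad
```

The fold is now about 0.1 rad above its straight baseline, while the nut heading has stopped changing. One more step of about 12 mm brings it to about 0.2 rad, clearly broken over and well short of 0.36.

```bash
python3 -m crank '[0,-4,-0.7,0,-0.03, 0,-8,-1.3,0,-0.06, 0,-12,-2,0,-0.09, 0,-12,-2,0,-0.09]'; python3 look.py 18; python3 fold.py 18
```

```text
t: 17.92
tcp_pos: [0.593, -0.0401, 0.0777]
tool_rot: [0.485, 0.514, -0.482, 0.518]
force: [6.3, 1.0, -2.6]
finger_gap: -0.0
push 6.4 N grip heading side -84.54 tool heading -86.26 tcp-C h 198.6 j 34.4 z 0.0777
18 handle heading -87.44 n 43; line passes C at dist 14.5 mm -> fold ~ 0.222 rad
```

View pics/s18z.png

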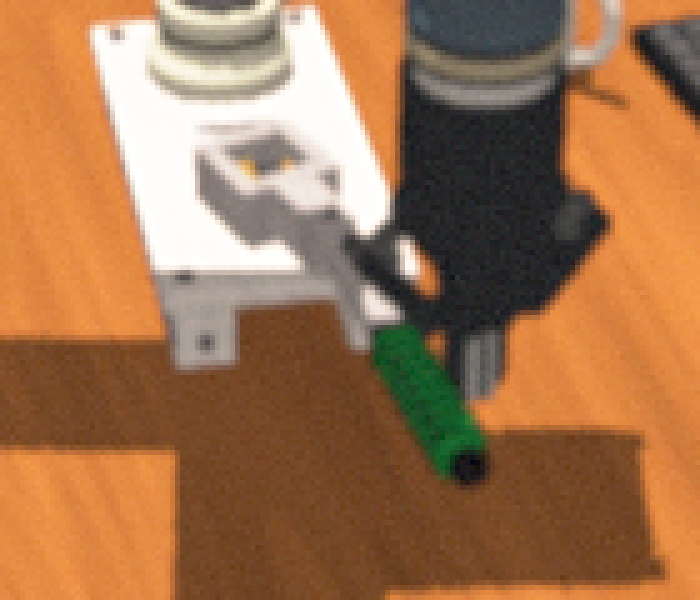

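View pics/wrist18.png

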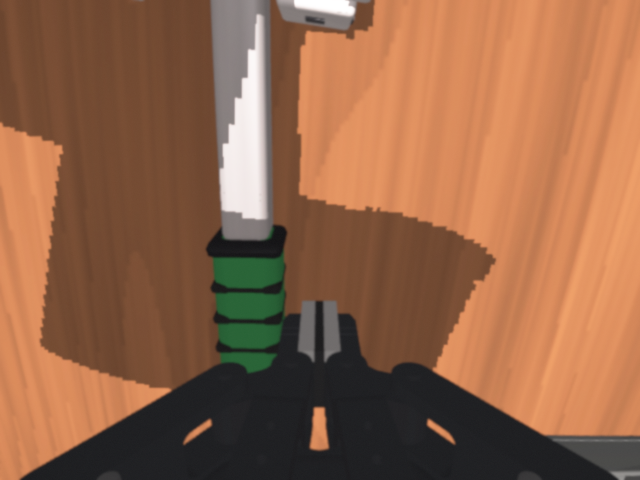

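The kink at the hinge is plain in the side view (pin at crop (330,213), head unmoved) and the fold is about 0.20 rad. I'll stop here and back off slowly so the handle can spring straight.

```bash
python3 -m crank '[0,4,0.7,0,0.03, 0,8,1.3,0,0.06, 0,12,2,0,0.09, 0,17,3.6,0,0.11, 0,21.5,5.5,0,0.14, 0,26,7.5,0,0.14, 0,32,10.5,0,0.14, 0,40,14,0,0.14, 0,46,17,0,0.14, 0,46,17,0,0.14]'; python3 look.py 19; python3 fold.py 19
```

```text
t: 19.27
tcp_pos: [0.6367, -0.0224, 0.077]
tool_rot: [0.445, 0.549, -0.446, 0.549]
force: [0.0, 0.6, -0.7]
finger_gap: 0.001
push 0.2 N grip heading side -76.48 tool heading -78.11 tcp-C h 193.1 j 52.4 z 0.0770
19 handle heading -17.70 n 2; line passes C at dist -63.0 mm -> fold ~ -1.269 rad
```

View pics/wrist19.png

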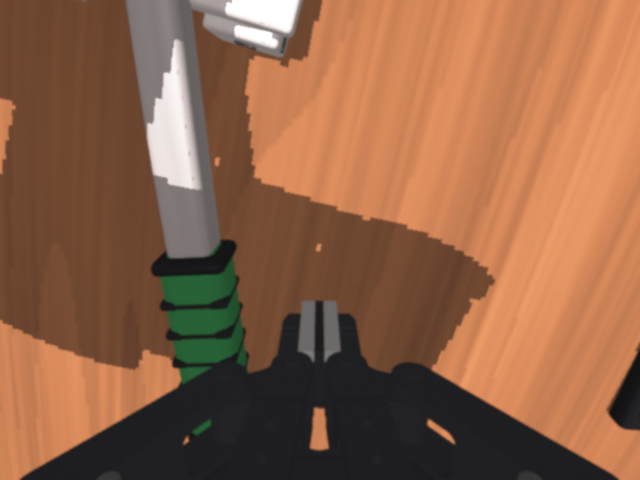

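View pics/s19z.png

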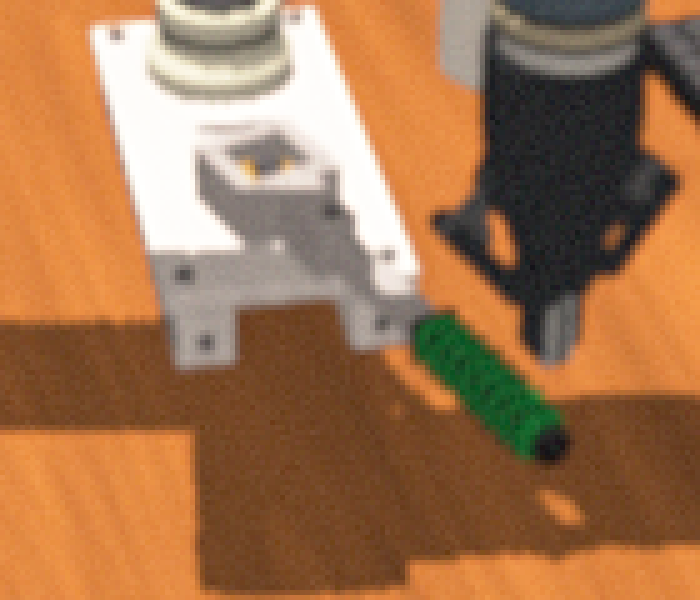

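The handle sprang back straight (heading −76.5°), and the fingers are clear with no force. I'll rise straight up and check the wrench from above.

```bash
python3 -m crank '[0,0,0,20,0, 0,0,0,60,0, 0,0,0,110,0, 0,-5,30,150,0, 0,-10,55,170,0, 0,-10,55,170,0, 0,-10,55,170,0]'; python3 - <<'E'
from h import *
for n in("wrist","side","top"): snap(n,n+"20")
E
```

```text
t: 20.25
tcp_pos: [0.6261, 0.0319, 0.2472]
tool_rot: [0.445, 0.549, -0.446, 0.549]
force: [0.1, -0.5, 0.6]
finger_gap: 0.001
```

View pics/wrist20.png

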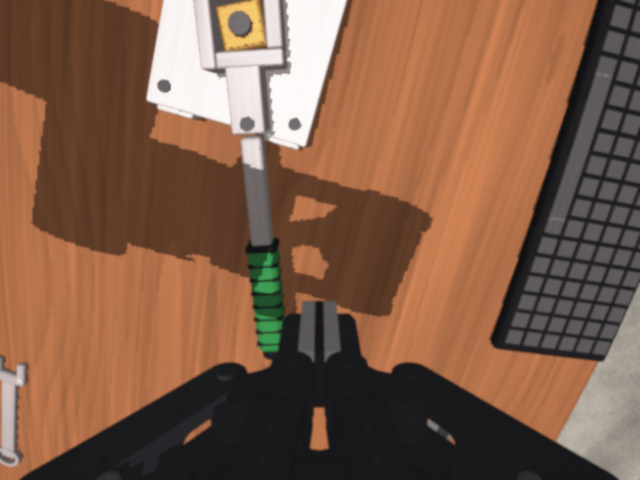

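View pics/side20.png

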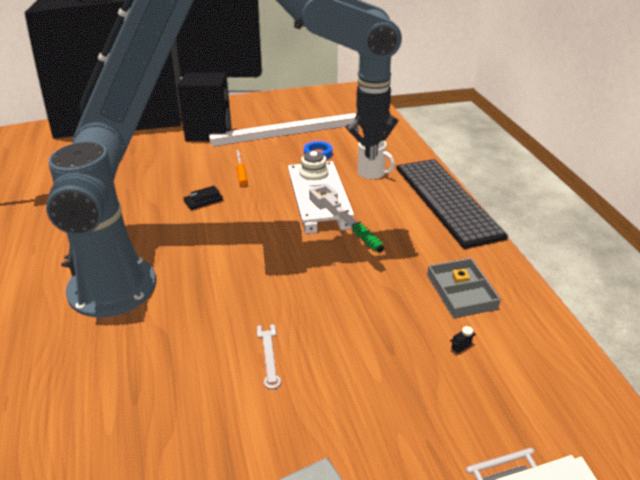

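View pics/top20.png

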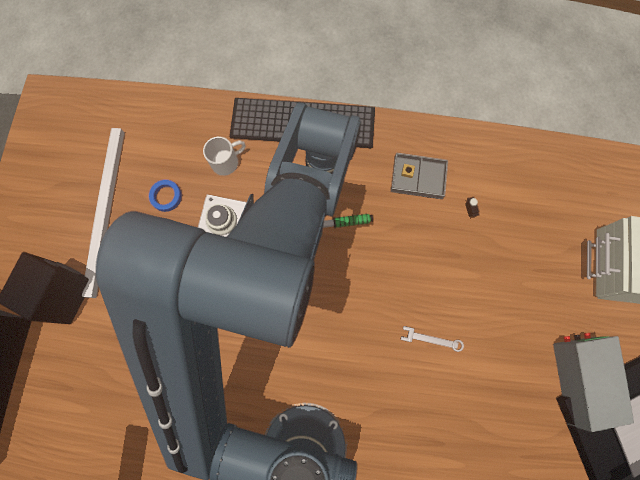

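In the wrist view the stud (240,23), pin (247,124) and grip (265,300) lie on one line, so the handle is straight and the ring sits round the nut. A final numeric check follows, then the hand-in.

```bash
python3 - <<'E'
from m import *
d=load("wrist20")
P=[onplane(d,[p],z)[0] for p,z in(([240,23],.072),([247.5,124],.076),([264,280],.072))]
a=lambda x,y:np.degrees(np.arctan2(*(y-x)[[1,0]]))
print(np.round(P,4).tolist(),"neck %.1f handle %.1f"%(a(P[0],P[1]),a(P[1],P[2])))
def med(u,v): return float(np.median([depth(d,[[u+i,v+k]])[0][2] for i in(-2,0,2) for k in(-1,1)]))
print("ring/neck z",[round(med(*p),4) for p in((274,35),(230,57),(268,57),(243,95))])
# bystanders: image difference before/after, where the arm shadows do not play
for n in("side","top"):
    A=load(n+"0")["img"];B=load(n+"20")["img"]
    for nm,r in {"side":{"tray":(425,255,500,320),"servo":(448,322,480,355),"mug":(0,0,1,1)},"top":{"tray":(388,150,450,200),"servo":(462,192,484,222),"mug":(200,132,250,178),"tape":(145,175,185,215)}}[n].items():
        x0,y0,x1,y1=r; 
        if x1-x0<5: continue
        g=lambda I:cv2.cvtColor(I[y0:y1,x0:x1],cv2.COLOR_RGB2GRAY).astype(np.float32)
        print(n,nm,np.round(cv2.phaseCorrelate(g(A),g(B))[0],2))
E8=load=None
E
```

```text
[[0.5474, 0.1549, 0.072], [0.5635, 0.0913, 0.076], [0.5941, -0.0258, 0.072]] neck -75.8 handle -75.3
ring/neck z [0.0744, 0.0749, 0.0755, 0.0751]
side tray [ 0.44 -0.01]
side servo [-0.    0.04]
top tray [ 0.08 -0.02]
top servo [0.01 0.02]
top mug [0.05 0.03]
top tape [ 0.05 -0.04]
```

Neck and handle agree within 0.5°, the ring top is at 0.075 all round, and the tray, servo, mug and tape haven't moved. I'll hand it in.

```bash
python3 - <<'E'
from h import *
s=manip.sense(); print(s["t"],s["force"]); print(workorder.sign_off())
E
```

```text
20.4 [-0.1606357   0.0145161  -0.26436064]
the job is handed in; nothing more can be done
None
```

The job is done and handed in at 20.4 s. The wrench is on the clamp nut, the handle broke over once and sprang back straight, and the robot is touching nothing.

- **Fit:** I gripped the wrench by the neck and lowered it over the nut with the handle 56° right of ahead. No contact force showed until it met the plate, at the expected height.
- **Click:** I pushed the grip clockwise with the shut fingers. The push built to about 7.5 N at the highest reading, then fell to about 6.5 N as the handle folded. I stopped at a fold of about 0.20 rad, against the stop at 0.36, and backed off slowly.
- **Final checks:** Neck and handle line up within 0.5°. The ring top is about 75 mm above the table all round, where 76 mm was expected. The tray, servo, mug and tape match the first pictures. The spanner, screwdriver and mouse I only compared by eye. The spanner and mouse were partly hidden by the arm in some pictures.
- **Disagreements:** The held wrench was tilted by just under 1° before seating. The fold figure has a zero offset of about 0.02 rad, which I subtracted. The last fold reading after release was unusable because the handle had left its search window, so I checked straightness from above instead.

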